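# Lay the cleaned ship fittings on their display mounts

### The job

The cleaned pieces go back on their own display mounts: rest the mahogany bowsprit in the forked cradle, midway and either way round, lay the pewter scroll figurehead flat on its outline with big scroll on big scroll, and stand the large and the small brass cleat upright, each squarely on the outline of its own size. Set every piece down gently instead of dropping it, and leave the white palette and the polish jar where they are.

Things in the scene. Friction and masses are not known exactly. Their poses are not given: they have to be found in the camera images.
- bowsprit_center (a point): Loose varnished mahogany bowsprit, 170 mm long, lying level: round spar (17 mm thick at the middle), square heel 20x20x23 mm at the -x end, square brass cap 20x20 mm at 62 to 70 mm towards +x, thin round end. Point: on its axis at mid-length, 10 mm above its underside; x along it, z up. Grasp the bare spar at the middle so that the fingers pass between the cradle's forks.
- figurehead_center (a point): Loose pewter scroll figurehead lying flat, 106 mm long, 16 mm thick: a stem 20 mm wide, parallel-sided (from 23 mm behind to 17 mm ahead of the point), a big round scroll 40 mm across centred 38 mm towards +x and 10 mm towards +y, a small curl 24 mm across centred 36 mm towards -x and 7 mm towards -y. Point: middle of the stem, 8 mm above the underside; z up. Grasp across the stem (along y) here.
- large_cleat_center (a point): Loose large brass horn cleat standing upright on its foot, 80 mm from horn to horn (along x), 28 mm high; foot 44 x 18 mm, 4 mm thick; bar and legs above the foot are 12 mm wide (across y), the bar 42 mm long. Point: its centre, 14 mm above its underside; z up. The same after a half turn.
- small_cleat_center (a point): Loose small brass horn cleat standing upright on its foot, 52 mm from horn to horn (along x), 20 mm high; foot 30 x 14 mm, 3 mm thick; bar and legs above the foot are 9 mm wide (across y), the bar 28 mm long. Point: its centre, 10 mm above its underside; z up. The same after a half turn.
- bowsprit_cradle_seat (a point): Fixed dark wooden cradle for the bowsprit: base 116 x 56 mm, 10 mm thick; two felt-lined V forks 8 mm thick, 36 mm either side of the middle along x; each V is 36 mm wide at its top, 48 mm above the table, its bottom 28 mm above the table. Point: where the seated bowsprit's centre belongs, midway between the forks, 40 mm above the table; x from fork to fork (bowsprit either way round), z up.
- figurehead_mount_scroll (a point): Fixed wooden plinth 136 x 76 mm, 10 mm high, flat cream felt top with the navy full-size outline of the scroll figurehead. Point: on the felt, 10 mm above the table, at the centre of the outline's big scroll; x along the outline's stem towards this end, z up. The figurehead's own point belongs 38 mm from here towards -x, 10 mm towards -y and 8 mm above the felt, its axes along these.
- large_cleat_mount_pad (a point): Fixed wooden plinth 112 x 60 mm, 10 mm high, flat cream felt top with the navy full-size outline of the large cleat (80 mm long). Point: the outline's centre on the felt, 10 mm above the table; x along the outline's length, z up. The same after a half turn.
- small_cleat_mount_pad (a point): Fixed wooden plinth 84 x 52 mm, 10 mm high, flat cream felt top with the navy full-size outline of the small cleat (52 mm long). Point: the outline's centre on the felt, 10 mm above the table; x along the outline's length, z up. The same after a half turn.
- palette: Loose round white porcelain paint palette with six dabs of dry paint, 100 mm across, 12 mm high; origin at the centre of its underside. Not part of the job: it stays where it is.
- polish_jar: Loose closed amber glass jar of brass polish with a steel lid, 48 mm across, 62 mm high; origin at the centre of its underside. Not part of the job: it stays where it is, upright.

How it is judged:
By the outcome, as a careful person would: the job done as asked, in the order asked, and still so for the second after the job is handed in, with the robot touching nothing.
It also fails if it takes over 112 s, if anything falls off the work surface, if the arm or the gripper's body presses on something with over 40 N, if the wrist force passes 120 N, or if a joint passes its speed limit or range.

### The arm

A 6-joint arm with a two-finger parallel gripper is mounted at the origin on the work surface. World frame = base frame: x ahead of the robot, y to its left, z up, the work surface at z = 0. Lengths are in m, angles in degrees, forces in N, time in s.
With the tool pointing down it reaches from about 0.4 to 0.825 m from the base axis. Payload 7 kg.
Tool frame: the origin (TCP) lies at the very end of the fingers, on their centre line; the grasp point (between the pads) lies 19 mm behind it; z points along the fingers, y is the direction in which the jaws open and shut (so a half turn about z gives the same grasp; the last joint's range is limited). The gripper opens to 88 mm and grips with 3 to 60 N. Pads are 19 mm wide; open, the fingers measure 130 mm over their backs; the gripper's body (78 mm by 193 mm) begins 47 mm behind the grasp point.
Start: joints at [-47.722, 20.546, 0.682, 0, -70.136, -16.507], TCP at [0.293, -0.608, 0.227] pointing down, gripper open.
Joint ranges: [-176.03, 176.03], [-82.01, 121.73], [-58.28, 71.71], [-173.87, 95.51], [-174.79, -0.11], [-173.66, 173.66]. Speed limits (degrees/s): [136.94, 136.94, 172.46, 180, 180, 180].

### API

Orientations are given as [roll, pitch, yaw] about the fixed x, y, z axes, in that order (R = Rz(yaw) Ry(pitch) Rx(roll)).
In Python, from plant import telemetry, snapshot, calibration, workorder gives the robot as it stands. The module is installed in compiled form; this text tells all that it offers.
- The arm moves only by the tool step_arm, never from a script. Its argument "plan" is text: rows parted by semicolons, each of 7 numbers parted by spaces: the finger opening in cm, from 0 to 8.76, then the shift along the tool's x, y, z in cm, then the turn, a rotation vector about the tool's x, y, z in degrees. A call has 1 to 12 rows; each row shifts and turns the commanded pose from where the row before left it, along the tool's axes as they then stand; what a row does not reach is not made up. A row lasts 1/12 s, in which the tool goes at most 41.7 mm and 7.16 degrees, less where a joint would pass 70% of its speed; a pose out of reach is approached as far as the arm can. A call with a gripper value outside its range is refused whole. The fingers move at their own pace and stop on an object; the grip force is fixed at half the most. Time passes only in rows, so rows that do not move let the fingers close. It gives the time, the measured TCP pose, the force and the opening at its end, in the units of the state.
- telemetry.get_obs(): the state, without advancing time (a new reading comes with each control period).
- snapshot(name): name is "scene" or "top" or "wrist"; returns the picture (480x640x3 uint8, blue, green, red); there is no depth.
- calibration(name): a dict with "K" (3x3 intrinsics, pixels), "camera_from_world" (4x4, takes a point from world to camera coordinates). Camera axes: x right, y up, looking along -z (the intrinsics and any distortion apply to the point x, -y, -z); pixel columns grow to the right and rows downward; lengths in m; the calibration is good to about 2 mm. The wrist camera is an equidistant fisheye: a pixel r from the principal point sees the ray r / f radians off the axis. A picture is of the moment at which its call begins: read the wrist's pose just before it. calibration takes no time and is no camera call; for the wrist camera it gives the pose at the moment of the call.
- workorder.close_job(): hands the job in, once; it reports no verdict.
The state is a dict: "clock": time; "joint_pos": joint angles; "qvel": joint speeds; "tau": joint torques, N m; "tool_pos": TCP position; "orientation": TCP orientation; "force": force on the tool from outside, world axes, zero at the start; "moment": the same for the moment, N m; "opening": finger opening in m.
Only numpy, scipy, OpenCV 4.12 (cv2) and the standard library are available. Lean on these libraries where they do the work, as an engineer would, in place of code of your own. Each camera call takes 0.05 s, during which the arm holds its last target.

## Working session

There is one attempt and no reset: what is moved stays moved. The work goes in short steps, Python scripts to look and compute and a tool call to move; the robot and the scene stay as the last step left them, time stands still between calls to the robot, and variables do not carry over. Pictures are saved under pics/ and viewed, and the job is handed in when it is done.

Besides the shell and the picture viewer there is one more tool, called after ">>>" in YAML: its name, and indented under it one key for each argument. step_arm: Moves the arm, as the interface text tells. Its arguments: {"type":"object","properties":{"plan":{"type":"string"}},"required":["plan"]}

```bash
ls; mkdir -p pics; python3 - <<'E'
from plant import telemetry, snapshot, calibration, workorder
import cv2,numpy as np
np.set_printoptions(precision=5,suppress=True)
print(telemetry.get_obs())
for n in ["scene","top","wrist"]:
    c=calibration(n); print(n,c)
for n in ["scene","top"]:
    cv2.imwrite(f"pics/{n}0.png",snapshot(n))
E
```

```text
pics
{'clock': 0.0, 'joint_pos': array([-47.71965,  20.59224,   0.63143,  -0.02014, -70.13658, -16.50667]), 'qvel': array([ 0.00101, -0.00528, -0.02518,  0.07807, -0.03432,  0.04453]), 'tau': array([  0.00063, -58.27196,  29.30686,   6.99758,   0.00684,  -0.00017]), 'tool_pos': array([ 0.29324, -0.6074 ,  0.2256 ]), 'orientation': array([ 179.90124,   -0.00952, -154.23318]), 'force': array([ 0.23951, -0.6152 ,  0.62933]), 'moment': array([-0.0115 ,  0.02854,  0.00592]), 'opening': 0.08755922676837034}
scene {'K': array([[439.45166,   0.     , 320.03637],
       [  0.     , 439.45166, 237.35744],
       [  0.     ,   0.     ,   1.     ]]), 'camera_from_world': array([[-0.45287,  0.89155,  0.00683,  0.28428],
       [-0.65662, -0.3387 ,  0.67389,  0.3487 ],
       [ 0.60312,  0.3007 ,  0.7388 , -1.43068],
       [ 0.     ,  0.     ,  0.     ,  1.     ]])}
top {'K': array([[455.66137,   0.     , 316.61807],
       [  0.     , 455.66137, 235.41291],
       [  0.     ,   0.     ,   1.     ]]), 'camera_from_world': array([[ 0.03072, -0.99943, -0.01384,  0.00596],
       [ 0.98919,  0.02841,  0.14384, -0.58075],
       [-0.14337, -0.01811,  0.9895 , -0.89977],
       [ 0.     ,  0.     ,  0.     ,  1.     ]])}
wrist {'K': array([[371.6483 ,   0.     , 319.75302],
       [  0.     , 371.6483 , 237.31371],
       [  0.     ,   0.     ,   1.     ]]), 'camera_from_world': array([[-0.43441,  0.90071,  0.0011 ,  0.67377],
       [-0.86986, -0.41922, -0.25999,  0.03235],
       [-0.23372, -0.1139 ,  0.96561, -0.38887],
       [ 0.     ,  0.     ,  0.     ,  1.     ]])}
```

View pics/top0.png

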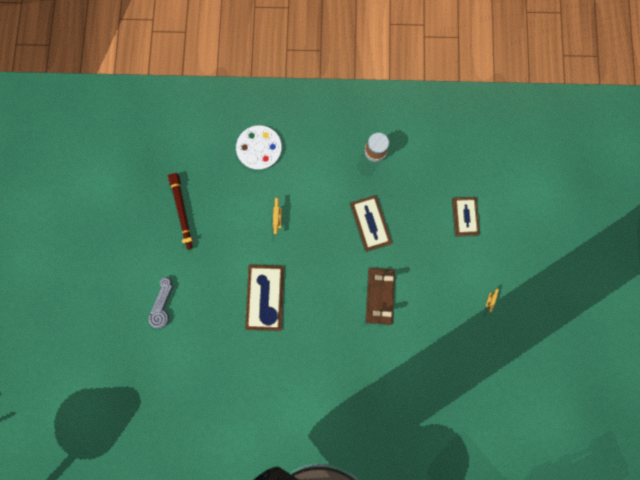

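View pics/scene0.png

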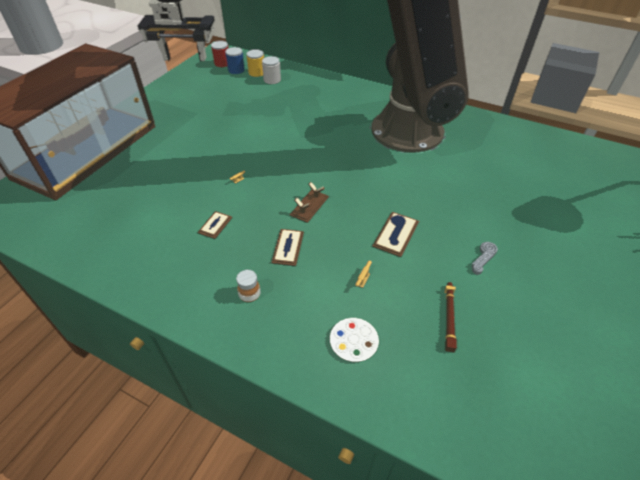

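```bash
cat > h.py <<'E'
import numpy as np, cv2
from scipy.spatial.transform import Rotation as R
np.set_printoptions(precision=4,suppress=True)
def proj(P,c,name):
    P=np.atleast_2d(P).astype(float); T=c["camera_from_world"]; K=c["K"]
    q=P@T[:3,:3].T+T[:3,3]; q=q*[1,-1,-1]
    if name=="wrist":
        r=np.hypot(q[:,0],q[:,1]); th=np.arctan2(r,q[:,2]); s=th/np.maximum(r,1e-12)
        xy=q[:,:2]*s[:,None]
    else: xy=q[:,:2]/q[:,2:]
    return xy@K[:2,:2].T+K[:2,2]
def back(uv,z,c,name):
    uv=np.atleast_2d(uv).astype(float); T=c["camera_from_world"]; K=c["K"]
    xy=(uv-K[:2,2])/K[0,0]
    if name=="wrist":
        th=np.hypot(xy[:,0],xy[:,1]); s=np.sin(th)/np.maximum(th,1e-12)
        d=np.c_[xy*s[:,None],np.cos(th)]
    else: d=np.c_[xy,np.ones(len(xy))]
    d=(d*[1,-1,-1])@T[:3,:3]; o=-T[:3,:3].T@T[:3,3]
    return o+d*((z-o[2])/d[:,2])[:,None]
def rectify(img,c,name,x0,x1,y0,y1,z,mm=0.5):
    """orthophoto at height z: image up=+x, left=+y"""
    xs=np.arange(x1,x0,-mm/1000); ys=np.arange(y1,y0,-mm/1000)
    X,Y=np.meshgrid(xs,ys,indexing="ij")
    uv=proj(np.c_[X.ravel(),Y.ravel(),np.full(X.size,z)],c,name).reshape(*X.shape,2).astype(np.float32)
    return cv2.remap(img,uv[...,0],uv[...,1],cv2.INTER_CUBIC)
E
python3 - <<'E'
from h import *
from plant import calibration
c=calibration("top"); im=cv2.imread("pics/top0.png")
P={"spr heel":(174,176,.01),"spr tip":(188,248,.01),"fig curl":(166,282,.016),"fig scroll":(157,319,.016),"lc a":(276,198,.02),"lc b":(277,234,.02),
"lmount":(371,222,.01),"smount":(466,216,.01),"fm scroll":(268,315,.01),"fm curl":(262,281,.01),"cr a":(384,279,.045),"cr b":(382,315,.045),"sc":(492,299,.015),"pal":(259,147,.01),"jar":(377,143,.062)}
for k,(u,v,z) in P.items(): print(k,back((u,v),z,c,"top")[0])
cr=im[160:340,130:520]; cv2.imwrite("pics/topz.png",cv2.resize(cr,None,fx=2,fy=2,interpolation=cv2.INTER_CUBIC))
E
```

```text
spr heel [0.7074 0.3399 0.01  ]
spr tip [0.5499 0.2978 0.01  ]
fig curl [0.476  0.3373 0.016 ]
fig scroll [0.399  0.3501 0.016 ]
lc a [0.662  0.1132 0.02  ]
lc b [0.5841 0.1077 0.02  ]
lmount [ 0.6173 -0.0918  0.01  ]
smount [ 0.6361 -0.2947  0.01  ]
fm scroll [0.4142 0.1201 0.01  ]
fm curl [0.4845 0.1361 0.01  ]
cr a [ 0.4945 -0.1162  0.045 ]
cr b [ 0.4224 -0.1129  0.045 ]
sc [ 0.4615 -0.3439  0.015 ]
pal [0.7781 0.1568 0.01  ]
jar [ 0.7752 -0.0967  0.062 ]
```

View pics/topz.png

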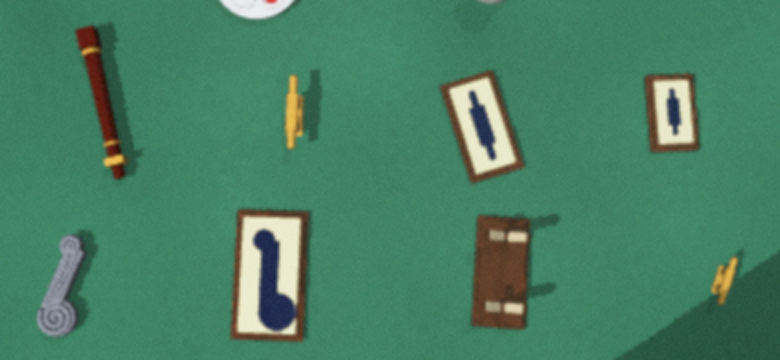

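```bash
cat >> h.py <<'E'
def tool(o): return np.array(o["tool_pos"]), R.from_euler("xyz",o["orientation"],degrees=True)
def go(o,pos,yaw):
    """turn about tool z, then shift (tool axes after the turn), cm/deg; also levelling turn ahead"""
    p,r=tool(o); t=R.from_euler("xyz",[180,0,yaw],degrees=True)
    y=o["orientation"][2]; d=(y-yaw+180)%360-180
    s=t.inv().apply(np.array(pos)-p)*100
    print("turn z %.2f (alt %.2f) shift cm"%(d,d-180*np.sign(d)),s,"tilt err",(r.inv()*R.from_euler("xyz",[180,0,y],degrees=True)).as_rotvec(degrees=True))
E
python3 - <<'E'
from h import *
from plant import calibration,telemetry
c=calibration("wrist"); T=c["camera_from_world"]; o=telemetry.get_obs(); p,r=tool(o)
C=-T[:3,:3].T@T[:3,3]; print(C, r.inv().apply(C-p), r.inv().apply(-T[2,:3]))
go(o,[.62,.31,.2],-165)
E
```

```text
[ 0.23   -0.6376  0.3833] [ 0.0701  0.0006 -0.1575] [-0.2602 -0.0006  0.9656]
turn z 10.77 (alt -169.23) shift cm [-55.3083  80.1654   2.5713] tilt err [ 0.0862 -0.0101 -0.    ]
```

>>> step_arm:
  plan: "8.7 0 0 0 0 0 5.4; 8.7 0 0 0 0 0 5.4; 8.7 -2.1 3.1 0 0 0 0; 8.7 -2.1 3.1 0 0 0 0; 8.7 -2.1 3.1 0 0 0 0; 8.7 -2.1 3.1 0 0 0 0; 8.7 -2.1 3.1 0 0 0 0; 8.7 -2.1 3.1 0 0 0 0; 8.7 -2.1 3.1 0 0 0 0; 8.7 -2.1 3.1 0 0 0 0; 8.7 0 0 0 0 0 0; 8.7 0 0 0 0 0 0"

```text
clock: 1.1
tool_pos: [0.3924, -0.3231, 0.2268]
orientation: [-180.0, 0.0, -164.8]
force: [-0.6, -0.8, 0.5]
opening: 0.0867
```

```bash
cat > look.py <<'E'
import sys
from h import *
import json
from plant import calibration,telemetry,snapshot
def look(name,tag):
    o=telemetry.get_obs(); c=calibration(name); im=snapshot(name)
    cv2.imwrite(f"pics/{tag}.png",im)
    np.savez(f"pics/{tag}.npz",K=c["K"],camera_from_world=c["camera_from_world"],p=o["tool_pos"],a=o["orientation"])
    print(o["clock"],o["tool_pos"],o["orientation"],o["opening"],o["force"])
def load(tag):
    return cv2.imread(f"pics/{tag}.png"),dict(np.load(f"pics/{tag}.npz"))
if __name__=="__main__": look(sys.argv[1],sys.argv[2])
E
python3 look.py wrist w1
```

```text
1.1 [ 0.3924 -0.3231  0.2268] [-179.9933    0.0292 -164.8118] 0.08667291737195626 [-0.6122 -0.836   0.5111]
```

View pics/w1.png

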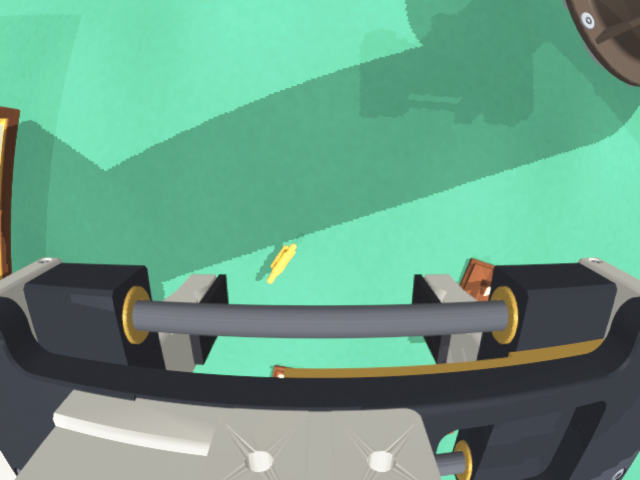

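```bash
python3 - <<'E'
from h import *
from plant import telemetry
go(telemetry.get_obs(),[.625,.317,.12],-164.8)
E
```

```text
turn z -0.10 (alt 179.90) shift cm [-39.2934  55.7631  10.6674] tilt err [-0.006   0.0092 -0.    ]
```

>>> step_arm:
  plan: "8.7 -2.2 3.1 0 0 0 0; 8.7 -2.2 3.1 0 0 0 0; 8.7 -2.2 3.1 0 0 0 0; 8.7 -2.2 3.1 0 0 0 0; 8.7 -2.2 3.1 0 0 0 0; 8.7 -2.2 3.1 0 0 0 0; 8.7 -2.2 3.1 0 0 0 0; 8.7 -2.2 3.1 0 0 0 0; 8.7 -2.2 3.1 0 0 0 0; 8.7 -2.2 3.1 0 0 0 0; 8.7 -2.2 3.1 0.8 0 0 0; 8.7 -2.2 3.1 1.2 0 0 0"

```text
clock: 2.15
tool_pos: [0.5522, 0.1035, 0.2071]
orientation: [180.0, 0.1, -165.1]
force: [1.4, 0.0, 0.4]
opening: 0.0872
```

>>> step_arm:
  plan: "8.7 -2.2 3.1 1.4 0 0 0; 8.7 -2.2 3.1 1.4 0 0 0; 8.7 -2.2 3.1 1.4 0 0 0; 8.7 -2.2 3.1 1.4 0 0 0; 8.7 -2.0 3.1 1.4 0 0 0; 8.7 -2 3.1 1.2 0 0 0; 8.7 0 0 0 0 0 0; 8.7 0 0 0 0 0 0"

```text
clock: 2.82
tool_pos: [0.6266, 0.3153, 0.1214]
orientation: [-179.9, -0.2, -165.0]
force: [-0.2, -1.4, 0.3]
opening: 0.087
```

```bash
python3 look.py wrist w2;python3 look.py top t2
```

```text
2.8167 [0.6266 0.3153 0.1214] [-179.8903   -0.2182 -165.0275] 0.08695843413409869 [-0.2263 -1.3555  0.2927]
2.8667 [0.6266 0.3144 0.1227] [-179.9193   -0.145  -165.0726] 0.08677456464751201 [ 0.1547 -0.6486 -0.4052]
```

View pics/w2.png

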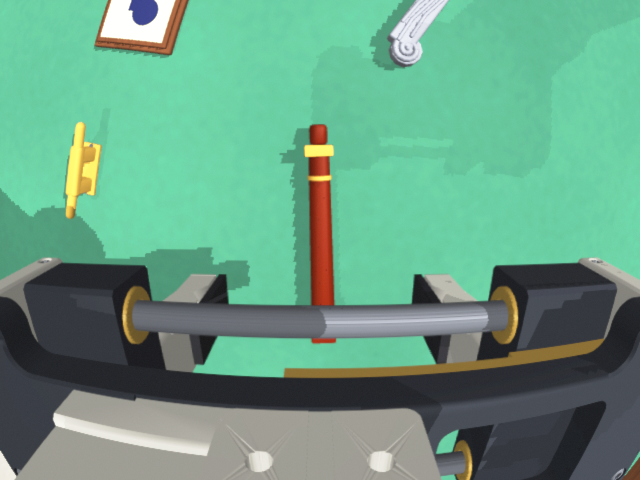

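```bash
python3 - <<'E'
from look import *
im,c=load("w2")
for uv,z,n in [((318,125),.01,"tip end"),((319,146),.02,"cap front top"),((319,156),.02,"cap back top"),((319.5,178),.018,"ring"),((322,340),.015,"heelend"),((318,225),.018,"left?")]:
    print(n,back(uv,z,c,"wrist")[0])
cv2.imwrite("pics/w2z.png",cv2.resize(im[110:350,250:390],None,fx=4,fy=2.5,interpolation=cv2.INTER_CUBIC))
E
```

```text
tip end [0.5485 0.2933 0.01  ]
cap front top [0.5629 0.2979 0.02  ]
cap back top [0.5696 0.2997 0.02  ]
ring [0.5846 0.3041 0.018 ]
heelend [0.7103 0.3398 0.015 ]
left? [0.6177 0.3118 0.018 ]
```

View pics/w2z.png

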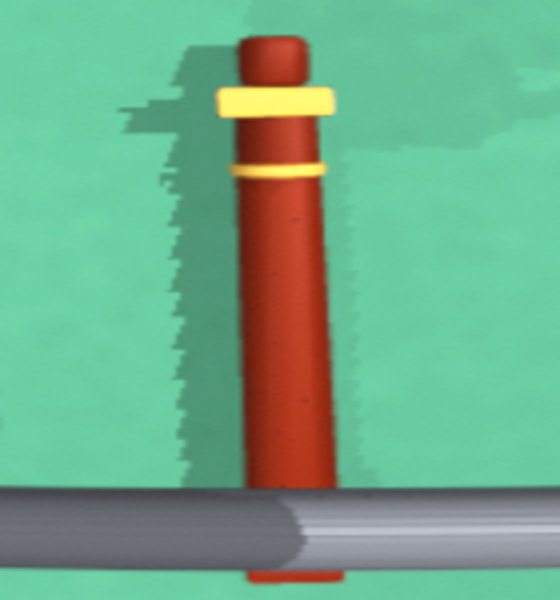

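```bash
python3 - <<'E'
from look import *
from plant import telemetry
im,c=load("w2")
pts=np.array([back(uv,z,c,"wrist")[0] for uv,z in [((319,151),.02),((319.4,178),.018),((322.5,302),.0185),((323.75,342),.02)]])
print(pts)
d=pts[3]-pts[0]; print(np.hypot(*d[:2]), "expect 151", np.degrees(np.arctan2(-d[1],-d[0])))
print([np.degrees(np.arctan2(*(pts[i]-pts[3])[1::-1])) for i in (0,1,2)])
u=-d[:2]/np.hypot(*d[:2]); ca=pts[0,:2]-u*.066; cb=pts[3,:2]+u*.085; print(ca,cb)
go(telemetry.get_obs(),[*((ca+cb)/2),.004],np.degrees(np.arctan2(u[1],u[0])))
E
```

```text
[[0.5662 0.2988 0.02  ]
 [0.5846 0.304  0.018 ]
 [0.6753 0.3307 0.0185]
 [0.7089 0.3408 0.02  ]]
0.14875165314609703 expect 151 -163.60853649934057
[np.float64(-163.60853649934057), np.float64(-163.51491073528163), np.float64(-163.24963593355983)]
[0.6296 0.3175] [0.6274 0.3168]
turn z -1.50 (alt 178.50) shift cm [-0.2608  0.2511 11.9782] tilt err [-0.0456 -0.0738  0.    ]
```

>>> step_arm:
  plan: "8.7 -0.3 0.25 2 0 0 -1.5; 8.7 0 0 2.5 0 0 0; 8.7 0 0 2.5 0 0 0; 8.7 0 0 2 0 0 0; 8.7 0 0 1.2 0 0 0; 8.7 0 0 0.8 0 0 0; 8.7 0 0 0.4 0 0 0; 8.7 0 0 0 0 0 0; 8.7 0 0 0 0 0 0"

```text
clock: 3.67
tool_pos: [0.6292, 0.3188, 0.0118]
orientation: [180.0, 0.1, -163.5]
force: [0.5, -0.3, -0.2]
opening: 0.0873
```

```bash
python3 look.py wrist w3
```

```text
3.6667 [0.6292 0.3188 0.0118] [ 179.9741    0.0881 -163.5346] 0.08725798452510675 [ 0.5028 -0.2542 -0.1606]
```

View pics/w3.png

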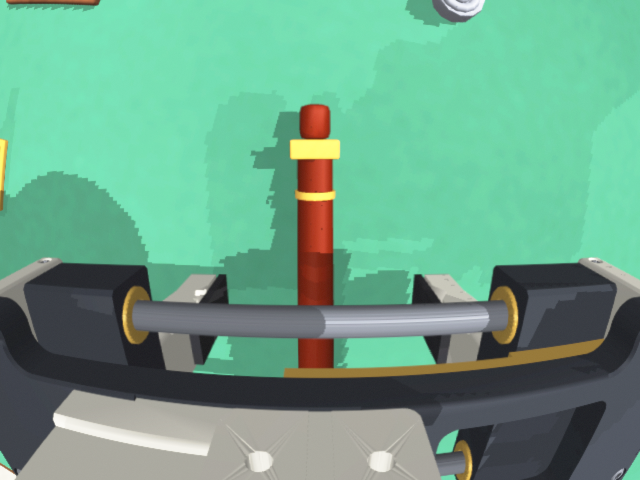

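```bash
python3 - <<'E'
from look import *
im,c=load("w3")
p,r=tool(dict(tool_pos=c["p"],orientation=c["a"]))
for uv,z in [((315,149),.02),((315,196),.018)]:
    w=back(uv,z,c,"wrist")[0]; print(w,r.inv().apply(w-p)*1000)
E
```

```text
[0.5659 0.2986 0.02  ] [66.4171 -1.4232 -8.3322]
[0.5845 0.304  0.018 ] [47.0612 -1.4911 -6.3024]
```

>>> step_arm:
  plan: "8.7 0 -0.15 0.4 0 0 0; 8.7 0 0 0.3 0 0 0; 1.4 0 0 0 0 0 0; 1.4 0 0 0 0 0 0; 1.4 0 0 0 0 0 0; 1.4 0 0 0 0 0 0; 1.4 0 0 0 0 0 0; 1.4 0 0 0 0 0 0; 1.4 0 0 0 0 0 0; 1.4 0 0 0 0 0 0"

```text
clock: 4.55
tool_pos: [0.6289, 0.3172, 0.0036]
orientation: [180.0, 0.0, -163.5]
force: [0.7, 0.4, 0.9]
opening: 0.0393
```

>>> step_arm:
  plan: "1 0 0 0 0 0 0; 1 0 0 0 0 0 0; 1 0 0 0 0 0 0; 1 0 0 0 0 0 0; 1 0 0 0 0 0 0; 1 0 0 0 0 0 0; 1 0 0 0 0 0 0"

```text
clock: 5.13
tool_pos: [0.6289, 0.3172, 0.0035]
orientation: [-180.0, -0.0, -163.5]
force: [0.1, -0.4, -0.7]
opening: 0.0158
```

>>> step_arm:
  plan: "1 0 0 -0.4 0 0 0; 1 0 0 -0.8 0 0 0; 1 0 0 -1.5 0 0 0; 1 0 0 -2.5 0 0 0; 1 0 0 -3 0 0 0; 1 0 0 -3 0 0 0; 1 0 0 -1 0 0 0; 1 0 0 0 0 0 0"

```text
clock: 5.8
tool_pos: [0.6308, 0.3185, 0.1307]
orientation: [179.9, 0.4, -163.5]
force: [0.6, 0.6, -0.5]
opening: 0.0158
```

```bash
python3 look.py wrist w4; python3 - <<'E'
from look import *
from plant import calibration
im=cv2.imread("pics/top0.png"); c=calibration("top")
a=rectify(im,c,"top",.38,.54,-.20,-.04,.048,.4)
b=rectify(im,c,"top",.38,.54,-.20,-.04,.010,.4)
cv2.imwrite("pics/crad.png",np.hstack([a,b]))
E
```

```text
5.8 [0.6308 0.3185 0.1307] [ 179.8628    0.395  -163.4994] 0.015828950246813377 [ 0.5592  0.612  -0.4866]
```

View pics/crad.png

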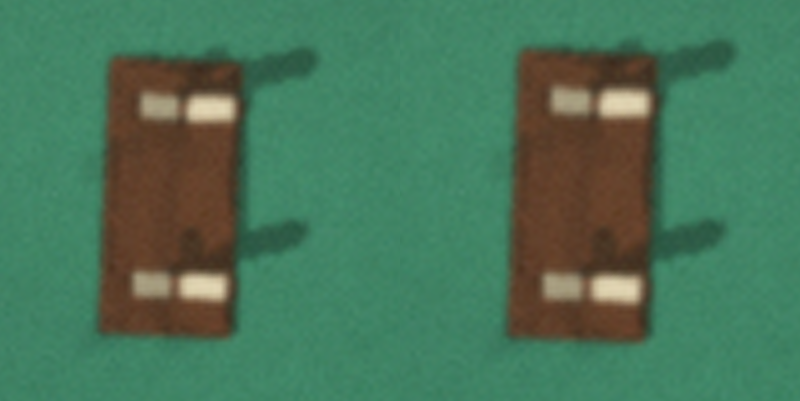

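View pics/w4.png

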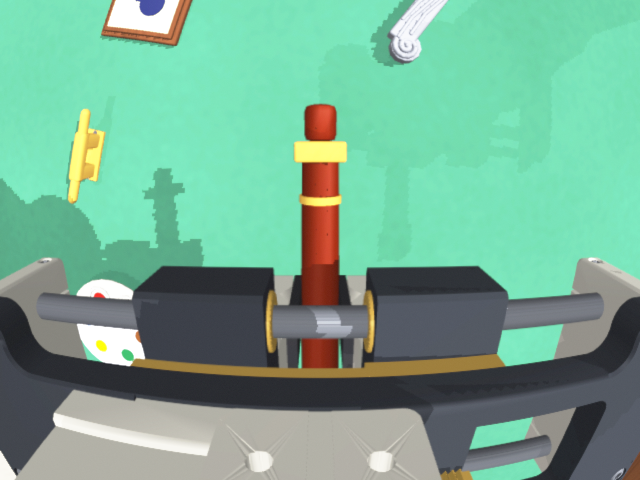

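```bash
python3 - <<'E'
from h import *
from plant import telemetry
go(telemetry.get_obs(),[.4618,-.1136,.1],177.7)
E
```

```text
turn z 18.78 (alt -161.22) shift cm [ 15.037  -43.7871   2.8096] tilt err [0.0985 0.2073 0.0002]
```

>>> step_arm:
  plan: "1 0 0 0 0 0 6.3; 1 0 0 0 0 0 6.3; 1 0 0 0 0 0 6.2; 1 1.2 -3.4 0 0 0 0; 1 1.2 -3.4 0 0 0 0; 1 1.2 -3.4 0 0 0 0; 1 1.2 -3.4 0 0 0 0; 1 1.2 -3.4 0 0 0 0; 1 1.2 -3.4 0 0 0 0; 1 1.2 -3.4 0 0 0 0; 1 1.2 -3.4 0 0 0 0; 1 1.1 -3.4 0 0 0 0"

```text
clock: 6.85
tool_pos: [0.5075, 0.0141, 0.1245]
orientation: [-180.0, -0.1, 177.7]
force: [0.7, -1.0, -1.0]
opening: 0.0158
```

>>> step_arm:
  plan: "1 1.1 -3.4 0 0 0 0; 1 1.1 -3.4 0 0 0 0; 1 1.1 -3.4 0 0 0 0; 1 1 -3 0.5 0 0 0; 1 0 0 1 0 0 0; 1 0 0 1 0 0 0; 1 0 0 0 0 0 0; 1 0 0 0 0 0 0"

```text
clock: 7.52
tool_pos: [0.4602, -0.1146, 0.0997]
orientation: [-180.0, -0.1, 177.6]
force: [-0.3, 0.3, -0.6]
opening: 0.0163
```

```bash
python3 look.py wrist w5; python3 look.py scene s5; python3 - <<'E'
from h import *
from plant import telemetry
go(telemetry.get_obs(),[.4618,-.1136,.1],177.7)
im=cv2.imread("pics/s5.png"); cv2.imwrite("pics/s5z.png",cv2.resize(im[120:300,200:440],None,fx=3,fy=3,interpolation=cv2.INTER_CUBIC))
E
```

```text
7.5167 [ 0.4602 -0.1146  0.0997] [-179.9758   -0.1451  177.6487] 0.01632396679996731 [-0.3024  0.2676 -0.5862]
7.5667 [ 0.4609 -0.1143  0.1003] [-179.9809   -0.0753  177.6844] 0.01613093947533945 [-0.2761 -0.2854  0.4197]
turn z 0.00 (alt -180.00) shift cm [-0.0474  0.0526  0.0593] tilt err [-0.0101 -0.0264  0.    ]
```

View pics/w5.png

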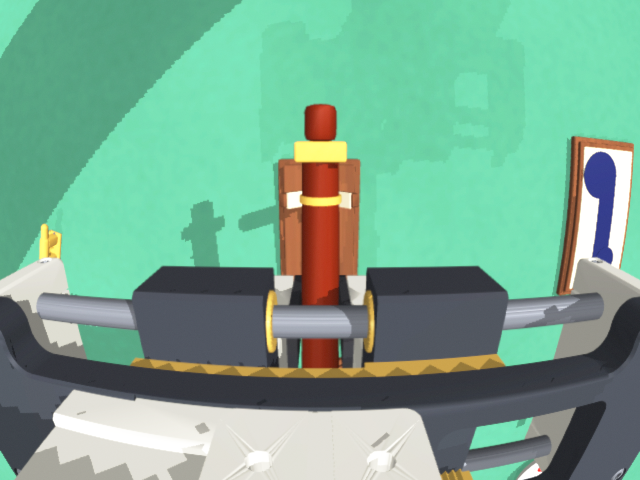

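View pics/s5z.png

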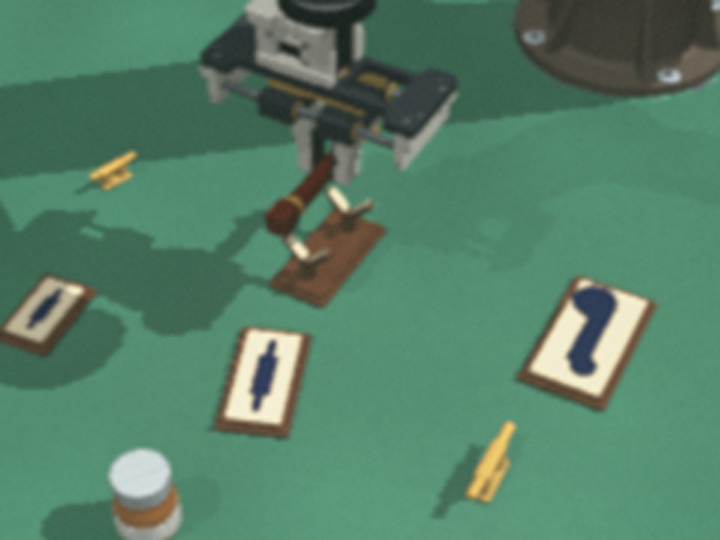

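```bash
python3 - <<'E'
from look import *
im,c=load("w5")
p,r=tool(dict(tool_pos=c["p"],orientation=c["a"]))
for n,uv,z in [("fork L",(287,200),.048),("fork R",(352,200),.048),("base L",(279,160),.01),("base R",(359,160),.01),("cap",(320.5,151.5),p[2]+.0165),("ring",(320.5,201),p[2]+.0145)]:
    w=back(uv,z,c,"wrist")[0]; print(n,w,r.inv().apply(w-p)*1000)
cv2.imwrite("pics/w5z.png",cv2.resize(im[90:290,250:390],None,fx=4,fy=3,interpolation=cv2.INTER_CUBIC))
E
```

```text
fork L [ 0.4233 -0.1315  0.048 ] [ 36.043  -18.4488  51.809 ]
fork R [ 0.4249 -0.0944  0.048 ] [36.035  18.6823 51.7933]
base L [ 0.402 -0.139  0.01 ] [ 56.9118 -26.8235  89.8655]
base R [ 0.4043 -0.0859  0.01  ] [56.8833 26.3217 89.843 ]
cap [ 0.3945 -0.1113  0.1162] [ 65.8142   0.579  -16.3336]
ring [ 0.4139 -0.1121  0.1142] [ 46.4689   0.5824 -14.3826]
```

View pics/w5z.png

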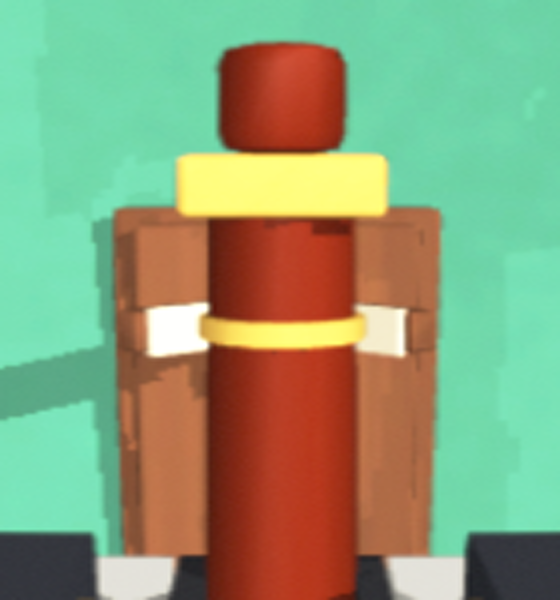

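>>> step_arm:
  plan: "1 0 0 1 0 0 0; 1 0 0 1.5 0 0 0; 1 0 0 1.5 0 0 0; 1 0 0 1 0 0 0; 1 0 0 0.5 0 0 0; 1 0 0 0.4 0 0 0; 1 0 0 0.2 0 0 0; 1 0 0 0.1 0 0 0; 1 0 0 0 0 0 0; 1 0 0 0 0 0 0"

```text
clock: 8.45
tool_pos: [0.4616, -0.1143, 0.039]
orientation: [180.0, 0.0, 177.7]
force: [0.6, -0.5, -1.0]
opening: 0.016
```

>>> step_arm:
  plan: "1 0 0 0.1 0 0 0; 1 0 0 0.1 0 0 0; 1 0 0 0.1 0 0 0; 1 0 0 0.1 0 0 0; 1 0 0 0 0 0 0; 1 0 0 0 0 0 0"

```text
clock: 8.95
tool_pos: [0.4613, -0.1145, 0.0347]
orientation: [-180.0, 0.0, 177.7]
force: [-1.2, -0.9, 1.9]
opening: 0.0159
```

>>> step_arm:
  plan: "1 0 0 0.05 0 0 0; 1 0 0 0.05 0 0 0; 1 0 0 0.05 0 0 0; 1 0 0 0 0 0 0; 1 0 0 0 0 0 0"

```text
clock: 9.37
tool_pos: [0.4614, -0.1147, 0.0338]
orientation: [-180.0, 0.0, 177.7]
force: [-3.6, -2.3, 10.5]
opening: 0.0158
```

>>> step_arm:
  plan: "2 0 0 0 0 0 0; 3 0 0 0 0 0 0; 4 0 0 0 0 0 0; 4.5 0 0 0 0 0 0; 4.5 0 0 0 0 0 0; 4.5 0 0 0 0 0 0; 4.5 0 0 0 0 0 0; 4.5 0 0 -1 0 0 0; 4.5 0 0 -2 0 0 0; 4.5 0 0 -3 0 0 0; 4.5 0 0 -3 0 0 0; 6 0 0 -1 0 0 0"

```text
clock: 10.37
tool_pos: [0.4632, -0.1144, 0.137]
orientation: [180.0, 0.3, 177.7]
force: [0.8, -0.5, 0.2]
opening: 0.048
```

```bash
python3 look.py wrist w6; python3 look.py scene s6; python3 - <<'E'
from h import *
im=cv2.imread("pics/s6.png"); cv2.imwrite("pics/s6z.png",cv2.resize(im[150:250,250:390],None,fx=5,fy=5,interpolation=cv2.INTER_CUBIC))
E
```

```text
10.3667 [ 0.4632 -0.1144  0.137 ] [179.9974   0.2915 177.7181] 0.047951771407904215 [ 0.8281 -0.4902  0.2373]
10.4167 [ 0.4636 -0.1143  0.1374] [179.9764   0.3786 177.7209] 0.05091219791281579 [ 0.6402 -0.7114  1.855 ]
```

View pics/w6.png

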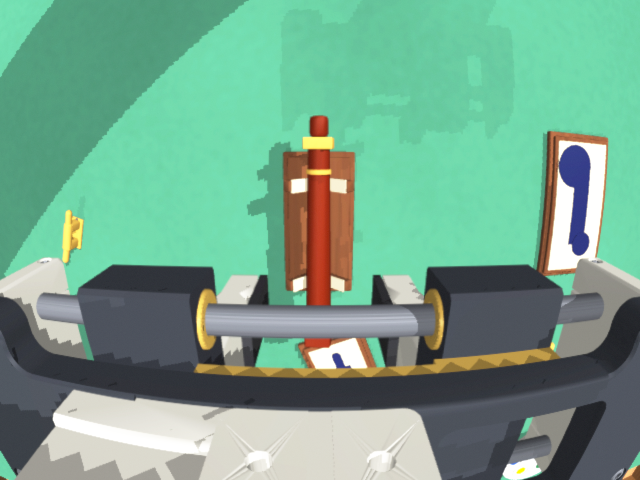

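View pics/s6z.png

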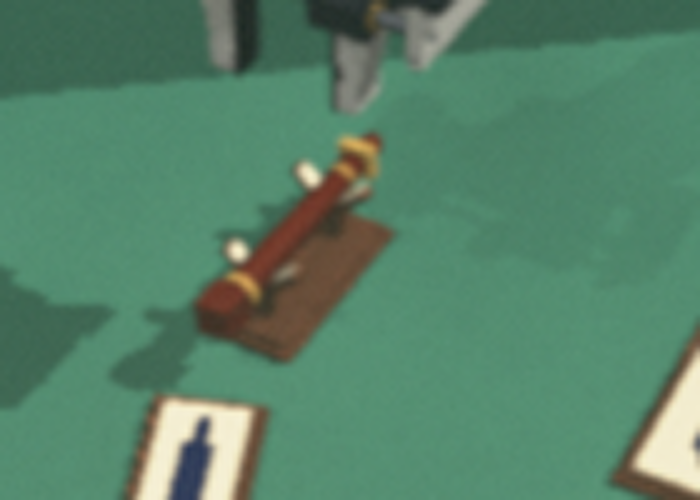

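>>> step_arm:
  plan: "8 -0.2 3.4 0 0 0 0; 8 -0.2 3.5 0 0 0 0; 8 -0.2 3.5 0 0 0 0; 8 -0.3 3.5 0 0 0 0; 8 -0.3 3.5 0 0 0 0; 8 -0.3 3.5 0 0 0 0; 8 -0.3 3.5 0 0 0 0; 8 0 0 0 0 0 0; 8 0 0 0 0 0 0"

```text
clock: 11.22
tool_pos: [0.4886, 0.1301, 0.1317]
orientation: [-179.9, -0.1, 177.8]
force: [-0.6, -0.1, -0.7]
opening: 0.0799
```

```bash
python3 look.py wrist w7
```

```text
11.2167 [0.4886 0.1301 0.1317] [-179.9372   -0.1002  177.8259] 0.07990317085028859 [-0.6293 -0.1185 -0.7346]
```

View pics/w7.png

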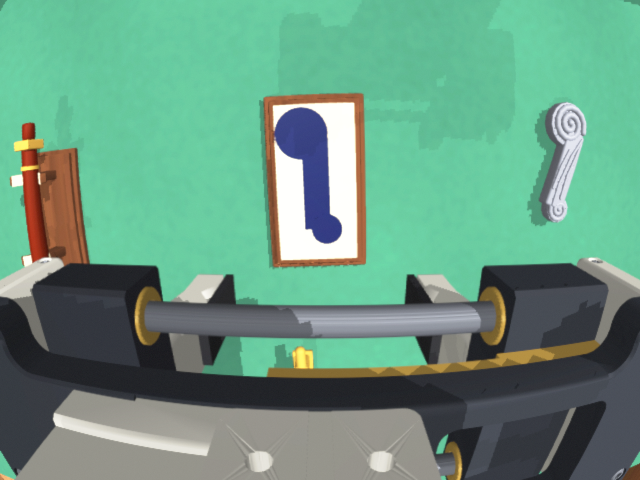

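```bash
cat > fit.py <<'E'
from look import *
from scipy.optimize import minimize
def fit(mask_w, x0,x1,y0,y1,mm, model, init):
    """mask_w: rectified float mask; model(lx,ly)->signed dist (m, neg inside). returns x,y,yaw"""
    xs=np.arange(x1,x0,-mm/1000); ys=np.arange(y1,y0,-mm/1000)
    X,Y=np.meshgrid(xs,ys,indexing="ij")
    def cost(q):
        x,y,a=q[0]/1000,q[1]/1000,np.radians(q[2]); dx,dy=X-x,Y-y
        s=model(np.cos(a)*dx+np.sin(a)*dy,-np.sin(a)*dx+np.cos(a)*dy)
        m=1/(1+np.exp(np.clip(s/0.0004,-40,40)))
        return np.mean((m-mask_w)**2)
    q=np.array(init,float)
    S=np.vstack([q,q+[4,0,0],q+[0,4,0],q+[0,0,5]])
    r=minimize(cost,q,method="Nelder-Mead",options=dict(initial_simplex=S,xatol=.02,fatol=1e-7,maxiter=400))
    return r.x,r.fun
def box(lx,ly,cx,cy,hx,hy):
    return np.maximum(abs(lx-cx)-hx,abs(ly-cy)-hy)
def fig(lx,ly):
    return np.minimum.reduce([np.hypot(lx-.038,ly-.010)-.02,np.hypot(lx+.036,ly+.007)-.012,box(lx,ly,-.003,0,.031,.01)])
def lc(lx,ly): # outline: bar/foot 44x18 + horns
    return np.minimum(box(lx,ly,0,0,.022,.009),box(lx,ly,0,0,.040,.004))
E
python3 - <<'E'
from fit import *
im,c=load("w7")
b=(.37,.55,.04,.22); mm=.4
r=rectify(im,c,"wrist",*b,.010,mm)
h=cv2.cvtColor(r,cv2.COLOR_BGR2HSV)
m=((h[...,0]>105)&(h[...,0]<135)&(h[...,1]>100)).astype(np.uint8)
m=cv2.morphologyEx(m,cv2.MORPH_OPEN,np.ones((3,3),np.uint8)).astype(float)
q,f=fit(m,*b,mm,fig,[452,130,180]); print("mount",q,f,"area",m.sum()*mm*mm)
a=np.radians(q[2]); 
b2=(.36,.52,.26,.42)
r2=rectify(im,c,"wrist",*b2,.016,mm)
h2=cv2.cvtColor(r2,cv2.COLOR_BGR2HSV)
m2=((h2[...,1]<70)&(h2[...,2]>90)).astype(np.uint8)
q2,f2=fit(m2.astype(float),*b2,mm,fig,[434,343,158]); print("fig",q2,f2,"area",m2.sum()*mm*mm)
def ov(r,q,b):
    t=np.linspace(0,2*np.pi,60); L=[np.c_[38+20*np.cos(t),10+20*np.sin(t)],np.c_[-36+12*np.cos(t),-7+12*np.sin(t)],np.array([[-23,10],[17,10],[17,-10],[-23,-10],[-23,10]])]
    a=np.radians(q[2]); M=np.array([[np.cos(a),-np.sin(a)],[np.sin(a),np.cos(a)]])
    for l in L:
        w=(l@M.T+q[:2])/1000; uv=np.c_[(b[3]-w[:,1])/mm*1000,(b[1]-w[:,0])/mm*1000]
        cv2.polylines(r,[uv.astype(np.int32)],False,(0,0,255),1)
ov(r,q,b);ov(r2,q2,b2)
cv2.imwrite("pics/fit7.png",np.hstack([r[:400,:400],r2[:400,:400]]))
E
```

```text
mount [450.8506 128.7533 179.6308] 0.0049729233839581576 area 2472.6400000000003
fig [439.1233 340.3298 158.9805] 0.024453024235618685 area 3350.0800000000004
```

View pics/fit7.png

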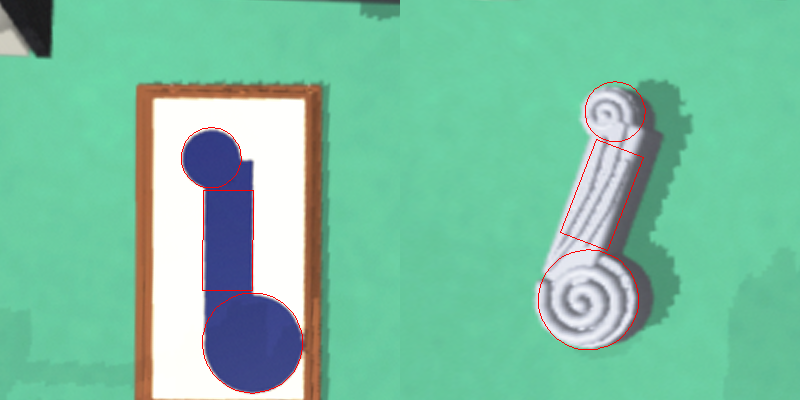

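```bash
python3 - <<'E'
from h import *
from plant import telemetry
go(telemetry.get_obs(),[.455,.336,.12],159)
E
```

```text
turn z 18.75 (alt -161.25) shift cm [10.5282 18.1297  1.1764] tilt err [-0.0717 -0.1166  0.0001]
```

>>> step_arm:
  plan: "8.7 0 0 0 0 0 6.3; 8.7 0 0 0 0 0 6.3; 8.7 0 0 0 0 0 6.2; 8.7 1.8 3.1 0.2 0 0 0; 8.7 1.8 3 0.2 0 0 0; 8.7 1.8 3 0.2 0 0 0; 8.7 1.7 3 0.2 0 0 0; 8.7 1.7 3 0.2 0 0 0; 8.7 1.7 3 0.2 0 0 0; 8.7 0 0 0 0 0 0; 8.7 0 0 0 0 0 0"

```text
clock: 12.18
tool_pos: [0.456, 0.3354, 0.12]
orientation: [-179.9, -0.0, 158.9]
force: [0.1, 0.0, -0.6]
opening: 0.0872
```

```bash
python3 look.py wrist w8;  python3 - <<'E'
from fit import *
im,c=load("w8"); b2=(.37,.51,.27,.41); mm=.35
r2=rectify(im,c,"wrist",*b2,.016,mm)
h2=cv2.cvtColor(r2,cv2.COLOR_BGR2HSV)
m2=((h2[...,1]<70)&(h2[...,2]>90)).astype(np.uint8)
cv2.imwrite("pics/w8r.png",np.hstack([r2,cv2.merge([m2*255]*3)]))
E
```

```text
12.1833 [0.456  0.3354 0.12  ] [-179.9037   -0.0344  158.9227] 0.0871535728325876 [ 0.086   0.0267 -0.5734]
```

View pics/w8.png

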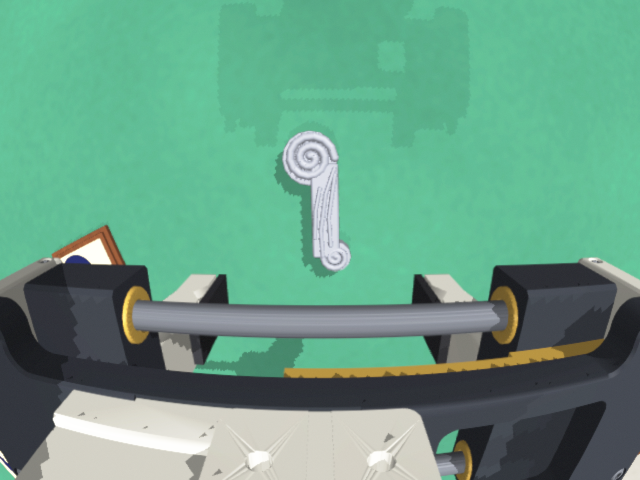

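View pics/w8r.png

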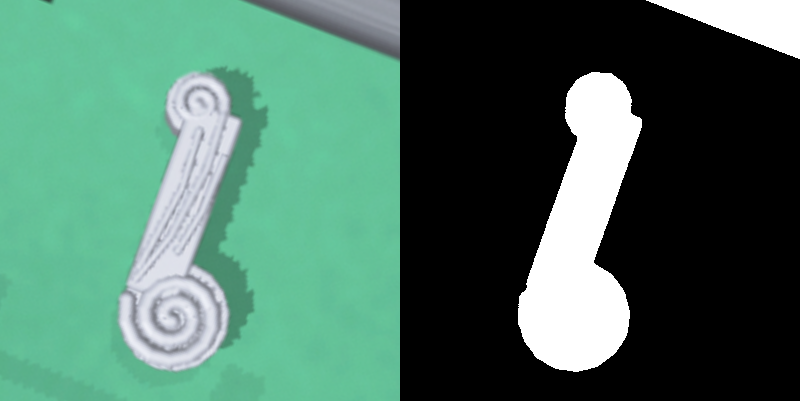

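```bash
sed -i 's/box(lx,ly,-.003,0,.031,.01)/box(lx,ly,.002,0,.036,.01)/' fit.py; python3 - <<'E'
from fit import *
from plant import telemetry
im,c=load("w7"); b=(.37,.55,.04,.22); mm=.4
r=rectify(im,c,"wrist",*b,.010,mm); h=cv2.cvtColor(r,cv2.COLOR_BGR2HSV)
m=((h[...,0]>105)&(h[...,0]<135)&(h[...,1]>100)).astype(float)
q,f=fit(m,*b,mm,fig,[452,130,180]); print("mount",q,f)
im,c=load("w8"); b2=(.37,.49,.29,.41); mm=.35
r2=rectify(im,c,"wrist",*b2,.014,mm)
h2=cv2.cvtColor(r2,cv2.COLOR_BGR2HSV)
m2=((h2[...,1]<70)&(h2[...,2]>90)).astype(float)
q,f=fit(m2,*b2,mm,fig,[439,340,159]); print("fig",q,f)
go(telemetry.get_obs(),[q[0]/1000,q[1]/1000,.004],q[2])
E
```

```text
mount [450.8461 128.6779 179.7911] 0.0050279438186074605
fig [438.5827 345.8686 160.3218] 0.005940703830791953
turn z -1.46 (alt 178.54) shift cm [ 2.0308  0.4926 11.615 ] tilt err [-0.1079 -0.0377  0.    ]
```

>>> step_arm:
  plan: "5 1 0.25 1.5 0 0 -1.5; 5 1 0.25 2 0 0 0; 5 0 0 2 0 0 0; 5 0 0 2 0 0 0; 5 0 0 1.5 0 0 0; 5 0 0 1 0 0 0; 5 0 0 0.5 0 0 0; 5 0 0 0.3 0 0 0; 5 0 0 0 0 0 0; 5 0 0 0 0 0 0"

```text
clock: 13.07
tool_pos: [0.4399, 0.3471, 0.0137]
orientation: [179.9, 0.0, 160.4]
force: [-0.7, -0.3, 0.5]
opening: 0.0505
```

```bash
python3 look.py wrist w9; python3 - <<'E'
from fit import *
from plant import telemetry
im,c=load("w9"); b2=(.35,.49,.28,.42); mm=.35
r2=rectify(im,c,"wrist",*b2,.016,mm); cv2.imwrite("pics/w9r.png",np.hstack([r2,im[:400]]))
p,r=tool(dict(tool_pos=c["p"],orientation=c["a"])); print(proj(p+r.apply([[.038,.01,-.004]]),c,"wrist"))
E
```

```text
13.0667 [0.4399 0.3471 0.0137] [179.9493   0.0165 160.3515] 0.05045659301633015 [-0.6832 -0.2998  0.5392]Traceback (most recent call last):
  File "<stdin>", line 4, in <module>
    return _nx.concatenate(arrs, 1, dtype=dtype, casting=casting)
           ~~~~~~~~~~~~~~~^^^^^^^^^^^^^^^^^^^^^^^^^^^^^^^^^^^^^^^
ValueError: all the input array dimensions except for the concatenation axis must match exactly, but along dimension 0, the array at index 0 has size 401 and the array at index 1 has size 400
```

View pics/w9.png

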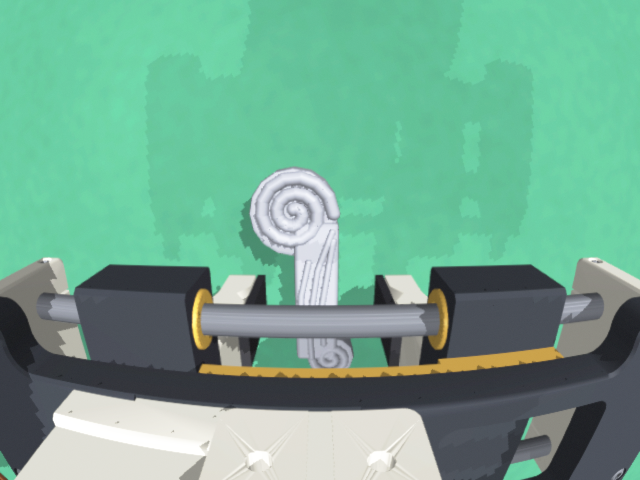

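```bash
python3 - <<'E'
from fit import *
im,c=load("w9"); b2=(.37,.48,.30,.41); mm=.3
p,r=tool(dict(tool_pos=c["p"],orientation=c["a"]))
r2=rectify(im,c,"wrist",*b2,.015,mm); h2=cv2.cvtColor(r2,cv2.COLOR_BGR2HSV)
m2=((h2[...,1]<70)&(h2[...,2]>90)).astype(np.uint8)
cv2.imwrite("pics/w9r.png",np.hstack([r2,cv2.merge([m2*255]*3)]))
w=back((294,211),.016,c,"wrist")[0]; print(w,r.inv().apply(w-p)*1000)
for uv in [(296,262),(338,262)]:
    w=back(uv,.016,c,"wrist")[0]; print(w,r.inv().apply(w-p)*1000)
E
```

```text
[0.3984 0.3505 0.016 ] [ 40.1912 -10.8183  -2.3127]
[0.4201 0.3432 0.016 ] [ 17.2845 -10.3502  -2.3057]
[0.4263 0.3607 0.016 ] [17.2824  8.2026 -2.2893]
```

View pics/w9r.png

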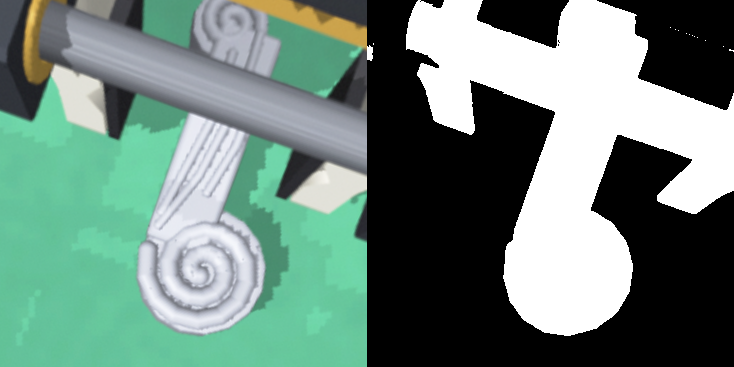

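>>> step_arm:
  plan: "5 0.2 -0.1 0.4 0 0 0; 5 0 0 0.3 0 0 0; 5 0 0 0.25 0 0 0; 4 0 0 0 0 0 0; 1.5 0 0 0 0 0 0; 1.5 0 0 0 0 0 0; 1.5 0 0 0 0 0 0; 1.5 0 0 0 0 0 0; 1.5 0 0 0 0 0 0; 1.5 0 0 0 0 0 0; 1.5 0 0 0 0 0 0; 1.5 0 0 0 0 0 0"

```text
clock: 14.12
tool_pos: [0.4372, 0.3468, 0.0036]
orientation: [180.0, 0.0, 160.4]
force: [-0.0, 0.2, 1.1]
opening: 0.0194
```

```bash
python3 look.py wrist w10
```

```text
14.1167 [0.4372 0.3468 0.0036] [179.9957   0.001  160.3718] 0.01940546831582577 [-0.0032  0.1839  1.0501]
```

View pics/w10.png

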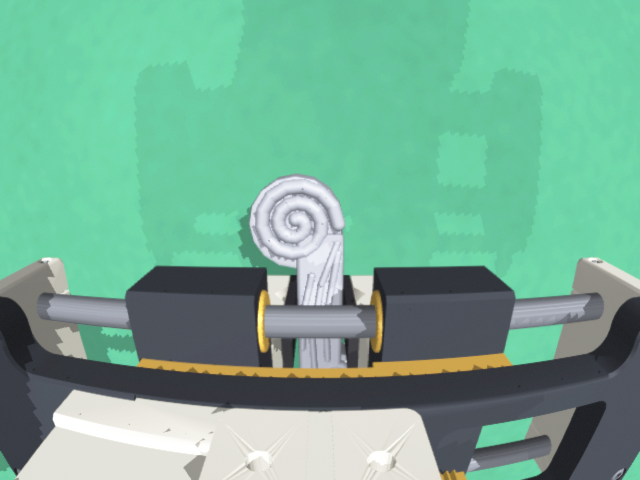

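>>> step_arm:
  plan: "1.5 0 0 -0.3 0 0 0; 1.5 0 0 -0.7 0 0 0; 1.5 0 0 -1.5 0 0 0; 1.5 0 0 -2 0 0 0; 1.5 0 0 -2 0 0 0; 1.5 0 0 -2 0 0 0; 1.5 0 0 -1 0 0 0; 1.5 0 0 0 0 0 0; 1.5 0 0 0 0 0 0"

```text
clock: 14.92
tool_pos: [0.4371, 0.3469, 0.0987]
orientation: [179.9, -0.0, 160.4]
force: [-0.1, -0.3, -1.2]
opening: 0.0198
```

```bash
python3 look.py wrist w11; python3 - <<'E'
from fit import *
from plant import telemetry
for t in ("w10","w11"):
    im,c=load(t)
    p,r=tool(dict(tool_pos=c["p"],orientation=c["a"]))
    # scroll mask
    h=cv2.cvtColor(im,cv2.COLOR_BGR2HSV)
    m=((h[...,1]<70)&(h[...,2]>60)).astype(np.uint8); m[262:]=0; m[:, :230]=0; m[:,360:]=0
    cs,_=cv2.findContours(m,cv2.RETR_EXTERNAL,cv2.CHAIN_APPROX_NONE); k=max(cs,key=cv2.contourArea)[:,0].astype(float)
    # backproject contour at top height
    z=p[2]-.0036+.014
    w=back(k,z,c,"wrist"); L=r.inv().apply(w-p)*1000
    from scipy.optimize import least_squares
    s=(L[:,0]>38)|(L[:,1]<-14)
    s&=k[:,1]<258
    for it in range(2):
        f=least_squares(lambda q:np.hypot(L[s,0]-q[0],L[s,1]-q[1])-q[2],[38,-10,20],loss="soft_l1")
        s=s&(abs(np.hypot(L[:,0]-f.x[0],L[:,1]-f.x[1])-f.x[2])<1)
    print(t,f.x,s.sum(), np.sqrt(np.mean(f.fun**2)))
    e=L[(L[:,0]<18)&(L[:,0]>10)]; print("edges",[(round(float(x),1),round(float(y),1)) for x,y,_ in e[::3]])
E
```

```text
14.9167 [0.4371 0.3469 0.0987] [179.9388  -0.0065 160.3566] 0.019793308376584526 [-0.1132 -0.2759 -1.2256]
w10 [37.1793 -9.5534 19.2922] 170 0.2606888756155096
edges []
w11 [37.237  -9.5155 19.234 ] 171 0.24918377156137952
edges []
```

View pics/w11.png

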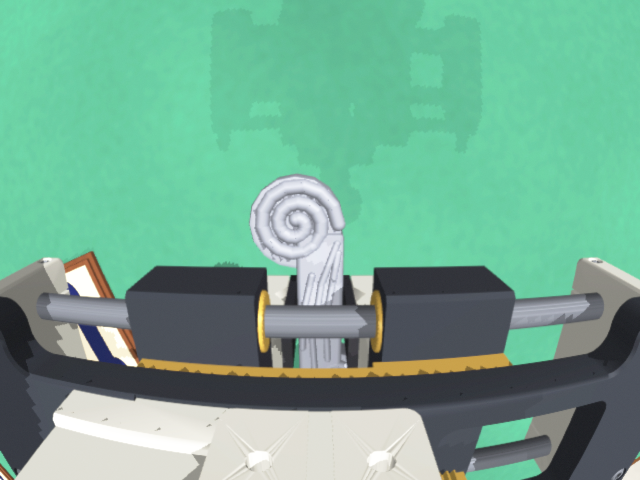

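```bash
python3 - <<'E'
from h import *
from plant import telemetry
go(telemetry.get_obs(),[.4503,.1287,.05],179.7)
E
```

```text
turn z -19.35 (alt 160.65) shift cm [ -1.4678 -21.7604   4.783 ] tilt err [-0.0346 -0.0333  0.    ]
```

>>> step_arm:
  plan: "1.5 0 0 0 0 0 -6.5; 1.5 0 0 0 0 0 -6.5; 1.5 0 0 0 0 0 -6.35; 1.5 -0.2 -3.1 0 0 0 0; 1.5 -0.2 -3.1 0 0 0 0; 1.5 -0.2 -3.1 0 0 0 0; 1.5 -0.2 -3.1 0 0 0 0; 1.5 -0.2 -3.1 0 0 0 0; 1.5 -0.2 -3.1 0.6 0 0 0; 1.5 -0.25 -3.1 1 0 0 0; 1.5 0 0 0 0 0 0; 1.5 0 0 0 0 0 0"

```text
clock: 15.97
tool_pos: [0.4495, 0.1275, 0.0809]
orientation: [-179.9, -0.2, 179.6]
force: [0.3, 0.6, -1.9]
opening: 0.0193
```

```bash
python3 look.py wrist w12;  python3 - <<'E'
from h import *
from plant import telemetry
go(telemetry.get_obs(),[.4503,.1287,.05],179.7)
E
```

```text
15.9667 [0.4495 0.1275 0.0809] [-179.8759   -0.1702  179.5607] 0.019310536536837924 [ 0.311   0.551  -1.9385]
turn z -0.07 (alt 179.93) shift cm [-0.0108 -0.0046  3.149 ] tilt err [-0.078  -0.0955  0.0001]
```

View pics/w12.png

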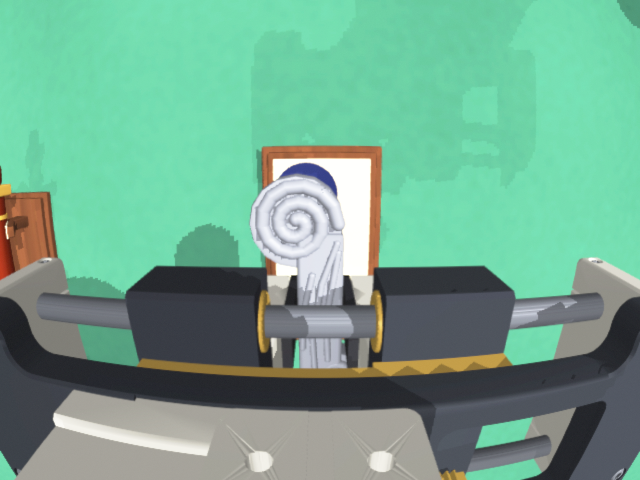

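>>> step_arm:
  plan: "1.5 0 0 1 0 0 0; 1.5 0 0 1.5 0 0 0; 1.5 0 0 1.5 0 0 0; 1.5 0 0 0.9 0 0 0; 1.5 0 0 0.5 0 0 0; 1.5 0 0 0.3 0 0 0; 1.5 0 0 0 0 0 0; 1.5 0 0 0 0 0 0; 1.5 0 0 0 0 0 0"

```text
clock: 16.77
tool_pos: [0.4511, 0.1301, 0.0261]
orientation: [180.0, 0.0, 179.7]
force: [0.4, -0.2, -2.0]
opening: 0.0196
```

```bash
python3 look.py wrist w13;  python3 - <<'E'
from h import *
from plant import telemetry
go(telemetry.get_obs(),[.4503,.1287,.0136],179.7)
E
```

```text
16.7667 [0.4511 0.1301 0.0261] [179.9665   0.0474 179.7328] 0.019555763155282287 [ 0.4185 -0.1539 -1.9925]
turn z 0.03 (alt -179.97) shift cm [ 0.0736 -0.1364  1.2546] tilt err [0.0399 0.0537 0.    ]
```

View pics/w13.png

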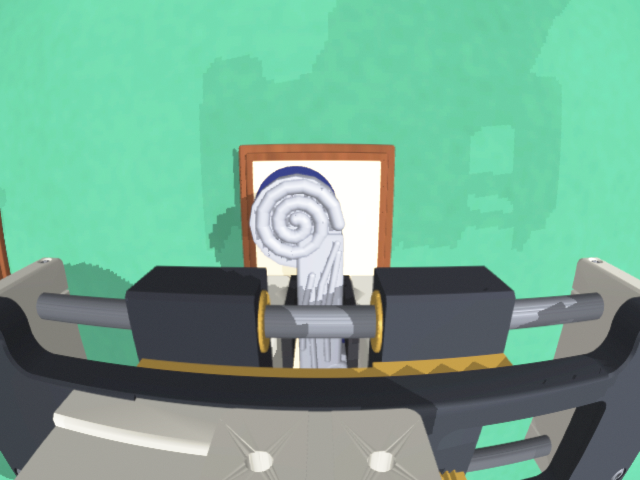

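```bash
python3 - <<'E'
from fit import *
im,c=load("w13"); p,r=tool(dict(tool_pos=c["p"],orientation=c["a"]))
h=cv2.cvtColor(im,cv2.COLOR_BGR2HSV)
m=((h[...,0]>105)&(h[...,0]<135)&(h[...,1]>100)).astype(np.uint8); m[:155]=0;m[230:]=0;m[:,:245]=0;m[:,350:]=0
pts=[]
for u in range(258,338,2):
    v=np.where(m[:,u])[0]
    if len(v)>1: pts.append((u,v[0]-.5))
w=back(pts,.01,c,"wrist"); L=r.inv().apply(w-p)*1000
from scipy.optimize import least_squares
f=least_squares(lambda q:np.hypot(L[:,0]-q[0],L[:,1]-q[1])-20,[38,-10],loss="soft_l1"); print("outline scroll centre in tool",f.x,np.sqrt(np.mean(f.fun**2)),len(pts), p+r.apply([f.x[0]/1000,f.x[1]/1000,0]))
k=np.radians(179.7); print("exp world", .4508+.038*np.cos(k)-.01*np.sin(k), .1287+.038*np.sin(k)+.01*np.cos(k))
for tg in("w13","w7"):
  im,c=load(tg)
  for uv in ([(240,146),(394,146)] if tg=="w13" else [(263,97),(363,94)]): print(back(uv,.01,c,"wrist")[0])
E
```

```text
outline scroll centre in tool [ 37.8339 -11.2363] 0.15946654230591423 36 [0.4132 0.1191 0.0261]
exp world 0.41274816125628355 0.11889910370311971
[0.3829 0.0933 0.01  ]
[0.3834 0.1655 0.01  ]
[0.3836 0.092  0.01  ]
[0.3845 0.1663 0.01  ]
```

>>> step_arm:
  plan: "1.5 0.05 -0.14 0.3 0 0 0; 1.5 0 0 0.3 0 0 0; 1.5 0 0 0.2 0 0 0; 1.5 0 0 0.1 0 0 0; 1.5 0 0 0.1 0 0 0; 1.5 0 0 0 0 0 0; 1.5 0 0 0 0 0 0"

```text
clock: 17.4
tool_pos: [0.4501, 0.1283, 0.0155]
orientation: [-180.0, -0.0, 179.7]
force: [-0.1, 0.5, -0.5]
opening: 0.0197
```

```bash
python3 - <<'E'
from h import *
from plant import telemetry
o=telemetry.get_obs(); print(o["force"]); go(o,[.4503,.1287,.0136],179.7)
E
```

```text
[-0.0902  0.5079 -0.4667]
turn z 0.02 (alt -179.98) shift cm [-0.0166  0.0381  0.1887] tilt err [-0.0062 -0.008   0.    ]
```

>>> step_arm:
  plan: "1.5 0 0.03 0.08 0 0 0; 1.5 0 0 0.06 0 0 0; 1.5 0 0 0.05 0 0 0; 1.5 0 0 0 0 0 0; 1.5 0 0 0 0 0 0"

```text
clock: 17.82
tool_pos: [0.4502, 0.1286, 0.0137]
orientation: [-180.0, -0.0, 179.7]
force: [-0.2, -0.2, -2.9]
opening: 0.0195
```

```bash
python3 look.py wrist w14
```

```text
17.8167 [0.4502 0.1286 0.0137] [-179.9996   -0.0003  179.7239] 0.01951279707542313 [-0.1778 -0.1811 -2.9097]
```

View pics/w14.png

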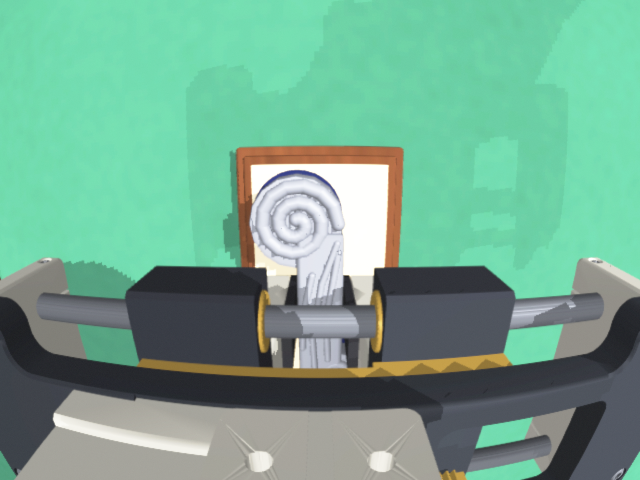

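Not yet in contact; continue in fine steps.

>>> step_arm:
  plan: "1.5 0 0 0.05 0 0 0; 1.5 0 0 0.03 0 0 0; 1.5 0 0 0 0 0 0; 1.5 0 0 0 0 0 0"

```text
clock: 18.2
tool_pos: [0.4502, 0.1287, 0.0136]
orientation: [180.0, 0.0, 179.7]
force: [-4.2, -0.7, 10.3]
opening: 0.0199
```

Contact (10 N). Release.

>>> step_arm:
  plan: "2.5 0 0 0 0 0 0; 3 0 0 0 0 0 0; 4 0 0 0 0 0 0; 4.5 0 0 0 0 0 0; 4.5 0 0 0 0 0 0; 4.5 0 0 0 0 0 0; 4.5 0 0 0 0 0 0; 4.5 0 0 -1 0 0 0; 4.5 0 0 -2 0 0 0; 4.5 0 0 -3 0 0 0; 4.5 -1.5 0 -3 0 0 0; 6 -1.5 0 -2 0 0 0"

```text
clock: 19.2
tool_pos: [0.4808, 0.1288, 0.1258]
orientation: [179.9, 0.1, 179.8]
force: [1.1, 0.5, 0.1]
opening: 0.0477
```

```bash
python3 look.py wrist w15
```

```text
19.2 [0.4808 0.1288 0.1258] [179.9297   0.1279 179.7934] 0.04772920636815552 [1.1241 0.5207 0.0558]
```

View pics/w15.png

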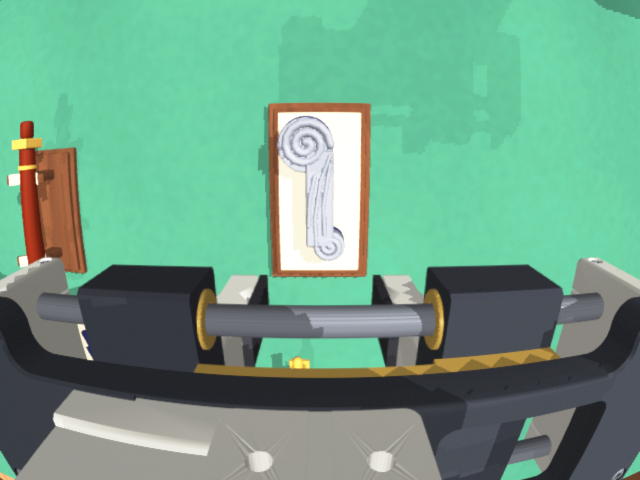

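```bash
python3 - <<'E'
from h import *
from plant import telemetry
o=telemetry.get_obs();  go(o,[.645,.11,.1],184)
E
```

```text
turn z -4.14 (alt 175.86) shift cm [-15.766   -3.142    2.9143] tilt err [0.1946 0.4734 0.0008]
```

>>> step_arm:
  plan: "6 0 0 0 0 0 -4.2; 6 -3.2 -0.6 0 0 0 0; 6 -3.2 -0.6 0 0 0 0; 6 -3.2 -0.6 1 0 0 0; 6 -3.2 -0.6 1 0 0 0; 6 -3 -0.7 1 0 0 0; 6 0 0 0 0 0 0; 6 0 0 0 0 0 0"

```text
clock: 19.92
tool_pos: [0.64, 0.1074, 0.0904]
orientation: [-179.9, -0.2, -176.2]
force: [-0.6, -0.4, -0.2]
opening: 0.0603
```

```bash
python3 look.py wrist w16
```

```text
19.9167 [0.64   0.1074 0.0904] [-179.9333   -0.1849 -176.1838] 0.06029171756404742 [-0.5723 -0.3723 -0.1672]
```

View pics/w16.png

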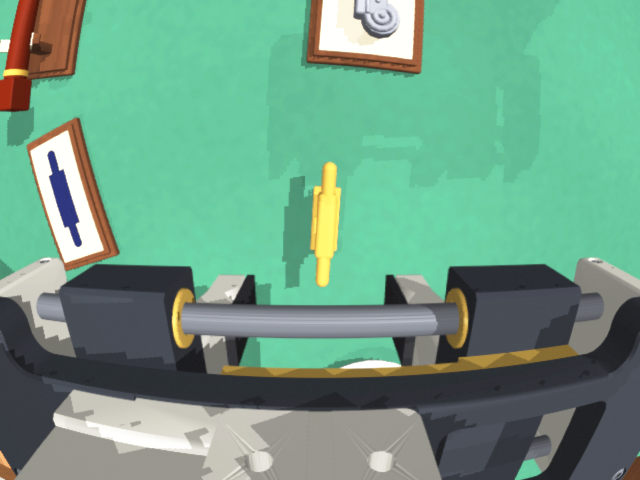

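```bash
python3 - <<'E'
from look import *
from plant import telemetry
im,c=load("w16"); p,r=tool(dict(tool_pos=c["p"],orientation=c["a"]))
h=cv2.cvtColor(im,cv2.COLOR_BGR2HSV)
m=((h[...,0]>12)&(h[...,0]<32)&(h[...,1]>140)).astype(np.uint8); m[:150]=0;m[300:]=0;m[:,:295]=0;m[:,:][:,355:]=0
v,u=np.where(m); print(u.mean(),v.mean(),v.min(),v.max())
for row in range(165,288,10):
    x=np.where(m[row])[0]; 
    if len(x): print(row,x.min(),x.max(),end=" | ")
cv2.imwrite("pics/w16z.png",cv2.resize(im[150:300,270:390],None,fx=4,fy=4,interpolation=cv2.INTER_CUBIC))
for z in (.02,.024,.028):
    w=back([(330.5,163),(322,287)],z,c,"wrist"); d=w[0]-w[1]; print(z,w.mean(0),np.hypot(*d[:2]),np.degrees(np.arctan2(d[1],d[0])))
E
```

```text
324.4003215434084 218.7459807073955 163 285
165 324 334 | 175 323 335 | 185 322 334 | 195 314 339 | 205 313 338 | 215 313 337 | 225 312 336 | 235 312 336 | 245 311 335 | 255 316 332 | 265 317 328 | 275 316 328 | 285 319 324 | 0.02 [0.6242 0.1107 0.02  ] 0.08122972015513673 -179.7831689910668
0.024 [0.6233 0.1105 0.024 ] 0.0798055676658976 -179.7831689910668
0.028 [0.6223 0.1104 0.028 ] 0.07838141517665856 -179.7831689910668
```

View pics/w16z.png

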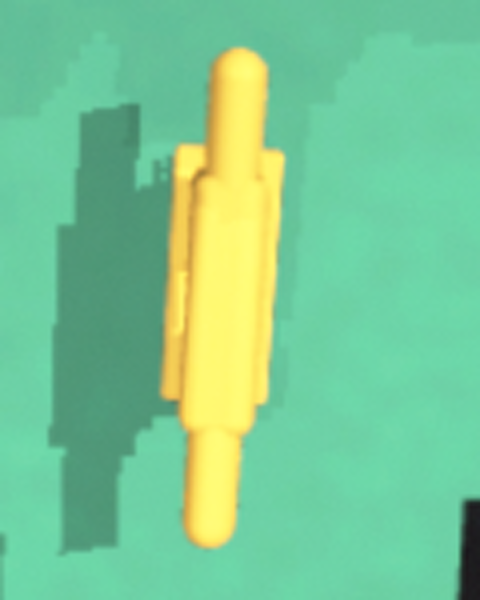

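```bash
python3 - <<'E'
from look import *
from plant import telemetry
im,c=load("w16"); p,r=tool(dict(tool_pos=c["p"],orientation=c["a"]))
for n,q,z in [("foot",[(176,148),(283,150),(163,398),(266,402)],.004),("bar",[(196,176),(268,178),(180,433),(250,433)],.028)]:
    w=back(np.array(q)/4+[270,150],z,c,"wrist"); a=w[:2].mean(0);b=w[2:].mean(0)
    print(n,w.mean(0),np.hypot(*(a-b)[:2]),[np.hypot(*(w[i+1]-w[i])[:2]) for i in (0,2)],np.degrees(np.arctan2(*(a-b)[1::-1])))
go(telemetry.get_obs(),[.6238,.1105,.02],180.3)
E
```

```text
foot [0.6224 0.1103 0.004 ] 0.0432976159908693 [np.float64(0.017675890774332993), np.float64(0.017697512880179695)] -179.34416593134065
bar [0.622  0.1102 0.028 ] 0.04019810455059846 [np.float64(0.010761680748386605), np.float64(0.010905176378231952)] -179.67645070853422
turn z 3.56 (alt -176.44) shift cm [1.5532 0.2804 7.136 ] tilt err [-0.0442 -0.1384  0.0001]
```

>>> step_arm:
  plan: "5 0 0 0.5 0 0 3.5; 5 0.9 0.15 1.5 0 0 0; 5 0.8 0.1 1.5 0 0 0; 5 0 0 1.2 0 0 0; 5 0 0 0.7 0 0 0; 5 0 0 0 0 0 0; 5 0 0 0 0 0 0"

```text
clock: 20.55
tool_pos: [0.6232, 0.1109, 0.0392]
orientation: [-180.0, 0.0, -179.5]
force: [0.8, -0.1, -0.1]
opening: 0.0498
```

```bash
python3 look.py wrist w17; python3 -c "
from look import *
im,c=load('w17');cv2.imwrite('pics/w17z.png',cv2.resize(im[150:390,230:410],None,fx=4,fy=2.5,interpolation=cv2.INTER_CUBIC))"
```

```text
20.55 [0.6232 0.1109 0.0392] [-179.9895    0.0125 -179.5468] 0.049751827778186014 [ 0.7784 -0.1301 -0.0669]
```

View pics/w17z.png

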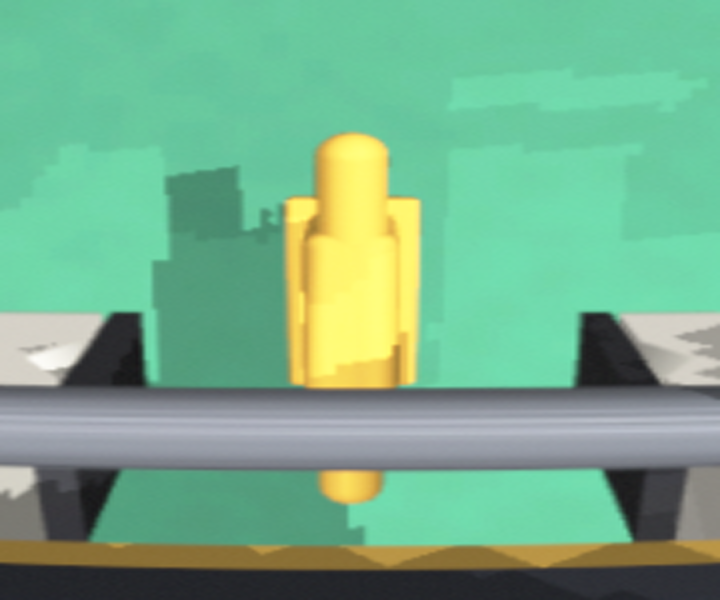

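```bash
python3 - <<'E'
from look import *
from plant import telemetry
im,c=load("w17"); p,r=tool(dict(tool_pos=c["p"],orientation=c["a"]))
for n,uv,z,e in [("horn tip front",(352,131),.024,40),("foot front",(352,200),.004,22),("bar front",(352,236),.028,21),("back tip",(352,503),.024,-40)]:
    w=back(np.array(uv)/[4,2.5]+[230,150],z,c,"wrist")[0]; print(n,e,r.inv().apply(w-p)*1000)
E
```

```text
horn tip front 40 [40.8075 -0.5001 15.1545]
foot front 22 [22.4388 -0.6243 35.1586]
bar front 21 [21.3956 -0.5073 11.1588]
back tip -40 [-40.3026  -0.6499  15.1723]
```

>>> step_arm:
  plan: "5 0.03 -0.05 1 0 0 0; 5 0 0 1 0 0 0; 5 0 0 0.6 0 0 0; 5 0 0 0.4 0 0 0; 4 0 0 0 0 0 0; 0.8 0 0 0 0 0 0; 0.8 0 0 0 0 0 0; 0.8 0 0 0 0 0 0; 0.8 0 0 0 0 0 0; 0.8 0 0 0 0 0 0; 0.8 0 0 0 0 0 0; 0.8 0 0 0 0 0 0"

```text
clock: 21.6
tool_pos: [0.6227, 0.1103, 0.0092]
orientation: [180.0, 0.0, -179.6]
force: [-1.0, -0.7, 1.5]
opening: 0.0115
```

>>> step_arm:
  plan: "0.8 0 0 0 0 0 0; 0.8 0 0 0 0 0 0"

```text
clock: 21.77
tool_pos: [0.6227, 0.1103, 0.0091]
orientation: [180.0, 0.0, -179.6]
force: [-0.5, -0.7, 3.3]
opening: 0.0119
```

```bash
python3 look.py wrist w18; python3 -c "
from look import *
im,c=load('w18');cv2.imwrite('pics/w18z.png',cv2.resize(im[150:390,230:410],None,fx=4,fy=2.5,interpolation=cv2.INTER_CUBIC))"
```

```text
21.7667 [0.6227 0.1103 0.0091] [ 179.9943    0.0189 -179.5739] 0.011902858461098889 [-0.4811 -0.7112  3.3432]
```

View pics/w18z.png

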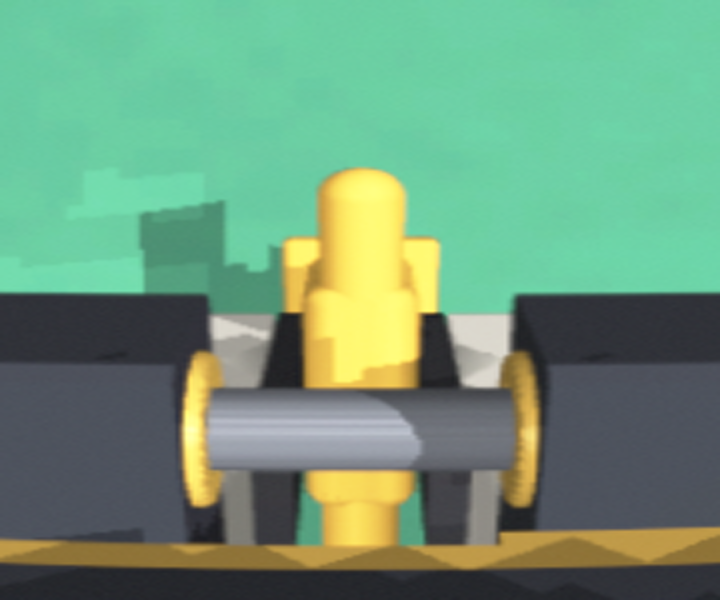

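>>> step_arm:
  plan: "0.8 0 0 -0.3 0 0 0; 0.8 0 0 -0.7 0 0 0; 0.8 0 0 -1.5 0 0 0; 0.8 0 0 -2.5 0 0 0; 0.8 0 0 -2.5 0 0 0; 0.8 0 0 -1.5 0 0 0; 0.8 0 0 -0.5 0 0 0; 0.8 0 0 0 0 0 0"

```text
clock: 22.48
tool_pos: [0.6233, 0.1106, 0.1056]
orientation: [179.9, 0.2, -179.6]
force: [-0.0, 0.9, -1.4]
opening: 0.0117
```

```bash
python3 - <<'E'
from fit import *
from plant import telemetry, calibration
def go_(tag,img,c,name):
    b=(.55,.68,-.155,-.025); mm=.35
    r=rectify(img,c,name,*b,.010,mm); h=cv2.cvtColor(r,cv2.COLOR_BGR2HSV)
    m=((h[...,0]>100)&(h[...,0]<140)&(h[...,1]>80)).astype(float)
    q,f=fit(m,*b,mm,lc,[617,-91,15]); print(tag,q,f)
im,c=load("w16"); go_("w16",im,c,"wrist")
go_("top",cv2.imread("pics/top0.png"),calibration("top"),"top")
o=telemetry.get_obs(); print(o["tool_pos"]); go(o,[.69,-.07,.1],195)
E
```

```text
w16 [615.8098 -92.6738  18.5928] 0.00611274275248027
top [616.6878 -91.4366  18.52  ] 0.022115913406312904
[0.6233 0.1106 0.1056]
turn z -14.58 (alt 165.42) shift cm [ -1.7705 -19.172    0.5567] tilt err [0.0777 0.1504 0.0001]
```

>>> step_arm:
  plan: "0.8 0 0 0 0 0 -6; 0.8 0 0 0 0 0 -6; 0.8 0 0 0 0 0 -6.1; 0.8 -0.1 -3.2 0 0 0 0; 0.8 -0.1 -3.2 0 0 0 0; 0.8 -0.1 -3.2 0 0 0 0; 0.8 -0.1 -3.2 0 0 0 0; 0.8 -0.1 -3.2 0 0 0 0; 0.8 -0.1 -3.2 0 0 0 0; 0.8 0 0 0 0 0 0; 0.8 0 0 0 0 0 0"

```text
clock: 23.4
tool_pos: [0.6883, -0.0719, 0.1014]
orientation: [179.9, -0.2, -161.7]
force: [0.1, 0.1, -0.7]
opening: 0.0114
```

```bash
python3 look.py wrist w19; cat >> fit.py <<'E'
def mount(tag,model,init,hw=.065,mm=.3,save=None):
    im,c=load(tag); x,y=init[0]/1000,init[1]/1000
    b=(x-hw,x+hw,y-hw,y+hw)
    r=rectify(im,c,"wrist",*b,.010,mm); h=cv2.cvtColor(r,cv2.COLOR_BGR2HSV)
    m=((h[...,0]>100)&(h[...,0]<140)&(h[...,1]>100)).astype(np.uint8)
    m=cv2.morphologyEx(m,cv2.MORPH_OPEN,np.ones((3,3),np.uint8))
    n,lab,st,ce=cv2.connectedComponentsWithStats(m); k=1+np.argmax(st[1:,4]); m=(lab==k)
    if save: cv2.imwrite(save,np.hstack([r,cv2.merge([m.astype(np.uint8)*255]*3)]))
    return fit(m.astype(float),*b,mm,model,init)
E
python3 - <<'E'
from fit import *
print(mount("w19",lc,[616,-92,18.5],save="pics/w19r.png"))
E
```

```text
23.4 [ 0.6883 -0.0719  0.1014] [ 179.9466   -0.1843 -161.6659] 0.011441043198234599 [ 0.1122  0.1064 -0.7158]
(array([615.9443, -92.8607,  18.7136]), np.float64(0.0059067545188505825))
```

View pics/w19.png

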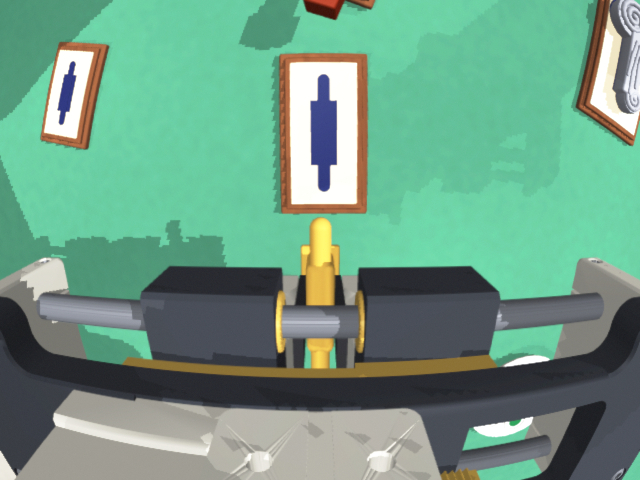

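View pics/w19r.png

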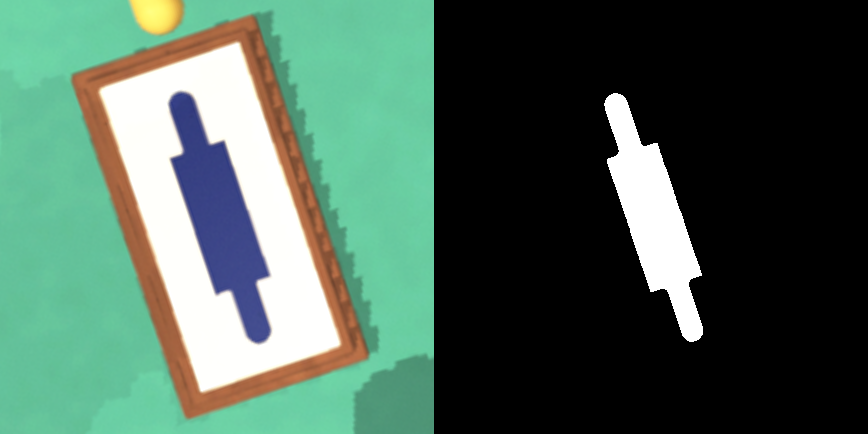

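```bash
python3 - <<'E'
from look import *
from plant import telemetry
im,c=load("w19"); cv2.imwrite('pics/w19z.png',cv2.resize(im[200:390,250:390],None,fx=5,fy=3,interpolation=cv2.INTER_CUBIC))
p,r=tool(dict(tool_pos=c["p"],orientation=c["a"]))
for n,uv,z,e in [("horn tip front",(320,218),.024,40),("foot front",(320,246.5),.004,22),("bar front",(320,264),.028,21)]:
    w=back(np.array(uv),z-.0091+p[2],c,"wrist")[0]; print(n,e,r.inv().apply(w-p)*1000)
im,c=load("w18"); p,r=tool(dict(tool_pos=c["p"],orientation=c["a"]))
for n,uv,z,e in [("horn tip front",(352,167),.024,40),("foot front",(352,239),.004,22),("bar front",(352,288),.028,21),("bar back",(352,504),.028,-21)]:
    w=back(np.array(uv)/[4,2.5]+[230,150],z,c,"wrist")[0]; print(n,e,r.inv().apply(w-p)*1000)
go(telemetry.get_obs(),[.6159,-.0928,.06],198.6)
E
```

```text
horn tip front 40 [ 39.5928   0.5368 -14.7722]
foot front 22 [22.0199  0.5366  5.1714]
bar front 21 [ 21.918    0.5341 -18.8291]
horn tip front 40 [ 40.223   -0.3803 -14.8969]
foot front 22 [22.5828 -0.5056  5.1089]
bar front 21 [ 21.5557  -0.3892 -18.8908]
bar back -21 [-18.7027  -0.4728 -18.8775]
turn z -0.19 (alt 179.81) shift cm [7.5574 0.2159 4.1754] tilt err [ 0.0541 -0.1646 -0.0001]
```

View pics/w19z.png

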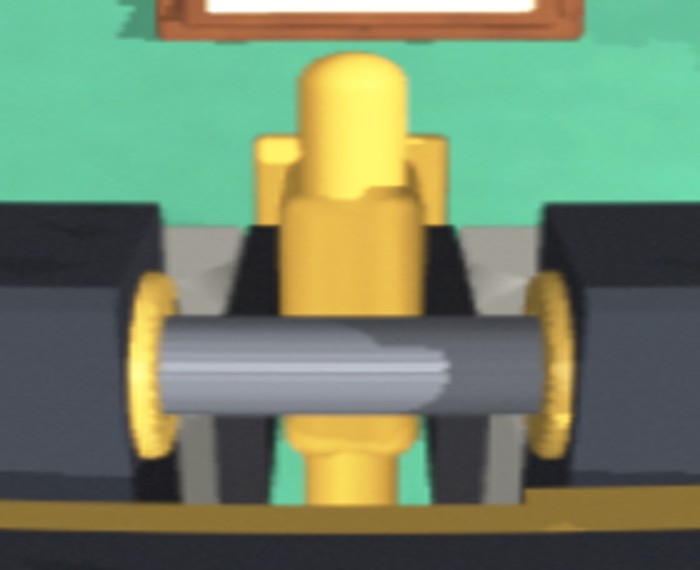

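>>> step_arm:
  plan: "0.8 2.5 0.1 0 0 0 -0.2; 0.8 2.5 0.1 0 0 0 0; 0.8 2.5 0 0.5 0 0 0; 0.8 0 0 1.5 0 0 0; 0.8 0 0 1.5 0 0 0; 0.8 0 0 1.5 0 0 0; 0.8 0 0 1 0 0 0; 0.8 0 0 0.6 0 0 0; 0.8 0 0 0 0 0 0; 0.8 0 0 0 0 0 0; 0.8 0 0 0 0 0 0"

```text
clock: 24.37
tool_pos: [0.6181, -0.0918, 0.0385]
orientation: [-180.0, 0.0, -161.3]
force: [0.5, 0.5, -1.2]
opening: 0.0118
```

```bash
python3 look.py wrist w20; python3 - <<'E'
from fit import *
from plant import telemetry
go(telemetry.get_obs(),[.6159,-.0928,.0191],198.65)
im,c=load("w20"); cv2.imwrite('pics/w20z.png',cv2.resize(im[150:390,230:410],None,fx=4,fy=2.5,interpolation=cv2.INTER_CUBIC))
E
```

```text
24.3667 [ 0.6181 -0.0918  0.0385] [-179.9815    0.048  -161.2503] 0.01179682928640667 [ 0.4817  0.5026 -1.1625]
turn z 0.09 (alt -179.91) shift cm [ 0.249  -0.0208  1.9543] tilt err [-0.0202  0.0687 -0.    ]
```

View pics/w20z.png

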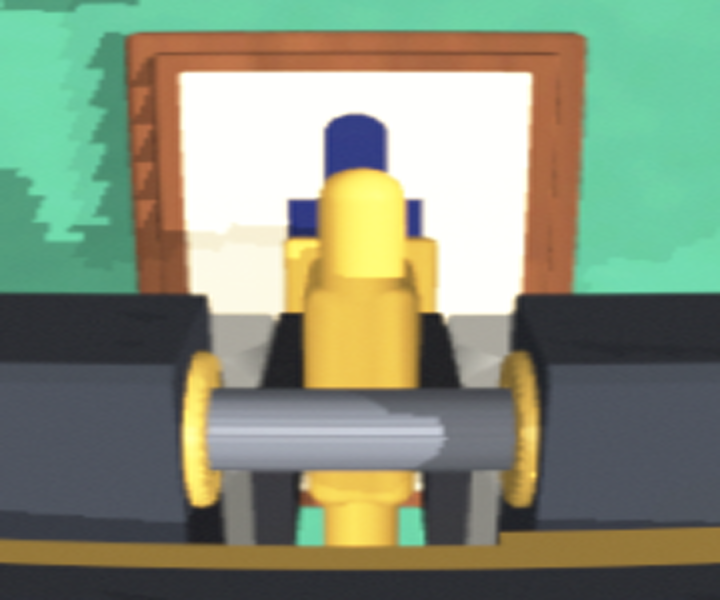

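```bash
python3 - <<'E'
from fit import *
im,c=load("w20"); p,r=tool(dict(tool_pos=c["p"],orientation=c["a"]))
f=lambda uv,z:(r.inv().apply(back(np.array(uv)/[4,2.5]+[230,150],z,c,"wrist")[0]-p)*1000)
zp=p[2]-.0091
for n,uv,z in [("out tip",(355,113.5),.01),("out L",(289,200),.01),("out R",(423,200),.01),("foot L",(285,239),zp+.004),("foot R",(437,239),zp+.004),("tip",(362,168),zp+.024)]: print(n,f(uv,z))
E
```

```text
out tip [42.0129 -0.0584 28.4455]
out L [23.9947 -8.5883 28.4634]
out R [23.9934  8.6965 28.4578]
foot L [22.47   -7.9884  5.0838]
foot R [22.4694  9.3527  5.0782]
tip [ 39.9457   0.7631 -14.9337]
```

>>> step_arm:
  plan: "0.8 0.2 -0.05 0.5 0 0 0; 0.8 0 0 0.5 0 0 0; 0.8 0 0 0.3 0 0 0; 0.8 0 0 0.2 0 0 0; 0.8 0 0 0.1 0 0 0; 0.8 0 0 0 0 0 0; 0.8 0 0 0 0 0 0; 0.8 0 0 0 0 0 0"

```text
clock: 25.08
tool_pos: [0.616, -0.0931, 0.022]
orientation: [-180.0, 0.0, -161.3]
force: [0.1, 0.8, -1.6]
opening: 0.0115
```

```bash
python3 look.py wrist w21; python3 - <<'E'
from fit import *
from plant import telemetry
go(telemetry.get_obs(),[.6159,-.0928,.0191],198.65)
im,c=load("w21"); cv2.imwrite('pics/w21z.png',cv2.resize(im[150:390,230:410],None,fx=4,fy=2.5,interpolation=cv2.INTER_CUBIC))
E
```

```text
25.0833 [ 0.616  -0.0931  0.022 ] [-179.9959    0.0108 -161.2747] 0.011476338290166473 [ 0.1233  0.7603 -1.6323]
turn z 0.07 (alt -179.93) shift cm [0.0001 0.034  0.2931] tilt err [-0.0065  0.018  -0.    ]
```

View pics/w21z.png

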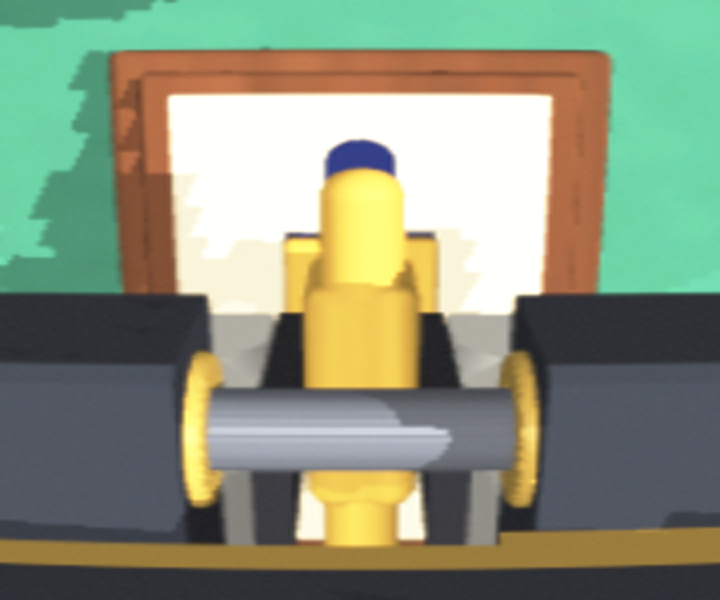

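>>> step_arm:
  plan: "0.8 0 0 0.1 0 0 0; 0.8 0 0 0.1 0 0 0; 0.8 0 0 0.05 0 0 0; 0.8 0 0 0.05 0 0 0; 0.8 0 0 0 0 0 0; 0.8 0 0 0 0 0 0"

```text
clock: 25.63
tool_pos: [0.6158, -0.0931, 0.0192]
orientation: [-180.0, 0.0, -161.3]
force: [-1.3, 1.0, 2.5]
opening: 0.0115
```

>>> step_arm:
  plan: "0.8 0 0 0.04 0 0 0; 0.8 0 0 0.02 0 0 0; 0.8 0 0 0 0 0 0; 0.8 0 0 0 0 0 0"

```text
clock: 25.97
tool_pos: [0.6158, -0.0931, 0.0191]
orientation: [-180.0, 0.0, -161.3]
force: [-3.2, 0.9, 8.3]
opening: 0.0118
```

>>> step_arm:
  plan: "1.6 0 0 0 0 0 0; 2.5 0 0 0 0 0 0; 3.5 0 0 0 0 0 0; 4 0 0 0 0 0 0; 4 0 0 0 0 0 0; 4 0 0 0 0 0 0; 4 0 0 -1 0 0 0; 4 0 0 -2 0 0 0; 4 0 0 -3 0 0 0; 5 -2 0 -3 0 0 0; 5 -1.5 0 0 0 0 0; 5 0 0 0 0 0 0"

```text
clock: 26.97
tool_pos: [0.653, -0.0811, 0.1119]
orientation: [-179.9, 0.4, -161.2]
force: [-0.6, 0.9, -0.4]
opening: 0.0489
```

```bash
python3 look.py wrist w22; python3 - <<'E'
from h import *
from plant import telemetry
go(telemetry.get_obs(),[.48,-.335,.11],198.65)
E
```

```text
26.9667 [ 0.653  -0.0811  0.1119] [-179.888     0.3665 -161.2131] 0.04893207313437901 [-0.5608  0.9017 -0.3762]
turn z 0.10 (alt -179.90) shift cm [ 24.2715 -18.5709   0.0105] tilt err [-0.0349  0.1669 -0.0001]
```

View pics/w22.png

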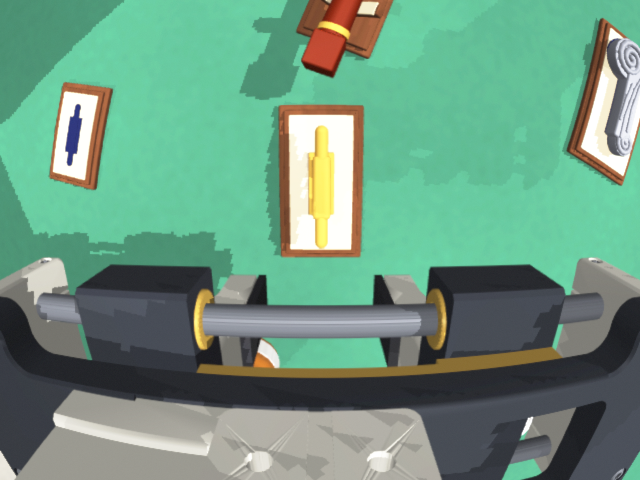

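```bash
python3 - <<'E'
from look import *
im,c=load("w1")
w=back([(270,281),(295,246)],.017,c,"wrist"); d=w[1]-w[0]; print(w,np.hypot(*d[:2]),np.degrees(np.arctan2(d[1],d[0])))
cv2.imwrite("pics/w1z.png",cv2.resize(im[220:300,240:330],None,fx=6,fy=6,interpolation=cv2.INTER_CUBIC))
E
```

```text
[[ 0.4808 -0.3539  0.017 ]
 [ 0.4358 -0.3375  0.017 ]] 0.04788107589215267 159.91051797693856
```

View pics/w1z.png

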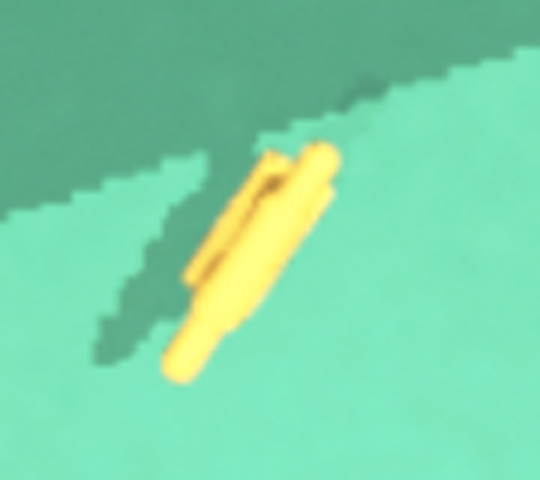

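>>> step_arm:
  plan: "5 0 0 0 0 0 6.5; 5 0 0 0 0 0 6.5; 5 0 0 0 0 0 6.5; 5 0 0 0 0 0 6.5; 5 0 0 0 0 0 6.5; 5 0 0 0 0 0 6.2; 5 0.8 -3.5 0 0 0 0; 5 0.8 -3.5 0 0 0 0; 5 0.8 -3.5 0 0 0 0; 5 0.8 -3.5 0 0 0 0; 5 0.8 -3.5 0 0 0 0; 5 0.8 -3.5 0 0 0 0"

```text
clock: 28.02
tool_pos: [0.5301, -0.2639, 0.1083]
orientation: [-180.0, -0.1, 160.0]
force: [0.7, -0.7, 0.1]
opening: 0.0499
```

>>> step_arm:
  plan: "5 0.9 -3.5 0.4 0 0 0; 5 0.9 -3.5 0.8 0 0 0; 5 0.9 -3.5 1 0 0 0; 5 0 0 0.5 0 0 0; 5 0 0 0 0 0 0; 5 0 0 0 0 0 0"

```text
clock: 28.52
tool_pos: [0.4701, -0.3524, 0.0811]
orientation: [-180.0, -0.1, 160.0]
force: [-0.2, 0.4, 0.2]
opening: 0.05
```

```bash
python3 look.py wrist w23; python3 -c "
from look import *
im,c=load('w23');cv2.imwrite('pics/w23z.png',cv2.resize(im[130:310,240:400],None,fx=4.5,fy=3.2,interpolation=cv2.INTER_CUBIC))"
```

```text
28.5167 [ 0.4701 -0.3524  0.0811] [-179.999    -0.0612  159.9571] 0.04996032498655155 [-0.19    0.4454  0.2011]
```

View pics/w23z.png

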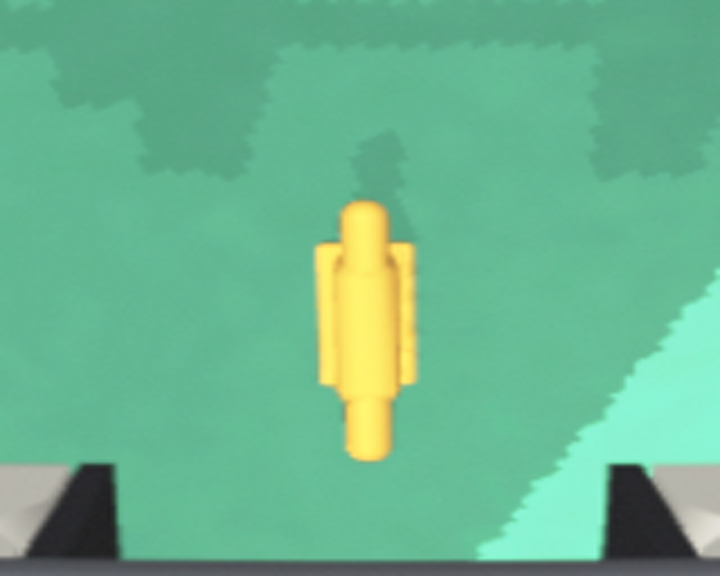

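```bash
python3 - <<'E'
from look import *
from plant import telemetry
im,c=load("w23"); p,r=tool(dict(tool_pos=c["p"],orientation=c["a"]))
f=lambda uv,z:(r.inv().apply(back(np.array(uv)/[4.5,3.2]+[240,130],z,c,"wrist")[0]-p)*1000)
a=f((364,200),.017);b=f((369,462),.017); print("horns",a,b,(a+b)/2)
q=[f(x,.003) for x in [(316,243),(415,243),(320,385),(417,384)]]; print("foot",q,np.mean(q,0))
a=f((365,272),.020);b=f((369,403),.020); print("bar",a,b,(a+b)/2)
E
```

```text
horns [38.564   0.7981 64.1655] [-13.7757   1.533   64.1096] [12.3942  1.1655 64.1376]
foot [array([27.8101, -6.027 , 78.1542]), array([27.8103,  8.1386, 78.1539]), array([-2.0361, -5.6313, 78.1223]), array([-1.8238,  8.6682, 78.1223])] [12.9401  1.2871 78.1382]
bar [25.3488  0.9279 61.1514] [-0.4464  1.4951 61.1238] [12.4512  1.2115 61.1376]
```

>>> step_arm:
  plan: "4.5 0.6 0.06 0.7 0 0 0; 4.5 0.65 0.06 1.5 0 0 0; 4.5 0 0 1.5 0 0 -0.8; 4.5 0 0 0.8 0 0 0; 4.5 0 0 0.5 0 0 0; 4.5 0 0 0 0 0 0; 4.5 0 0 0 0 0 0"

```text
clock: 29.15
tool_pos: [0.46, -0.3467, 0.0314]
orientation: [-180.0, -0.0, 160.9]
force: [-0.0, -0.7, 0.2]
opening: 0.0451
```

```bash
python3 look.py wrist w24; python3 -c "
from look import *
im,c=load('w24');cv2.imwrite('pics/w24z.png',cv2.resize(im[150:390,230:410],None,fx=4,fy=2.5,interpolation=cv2.INTER_CUBIC))"
```

```text
29.15 [ 0.46   -0.3467  0.0314] [-179.9907   -0.0008  160.8565] 0.04514847599976664 [-0.0058 -0.7179  0.2331]
```

View pics/w24z.png

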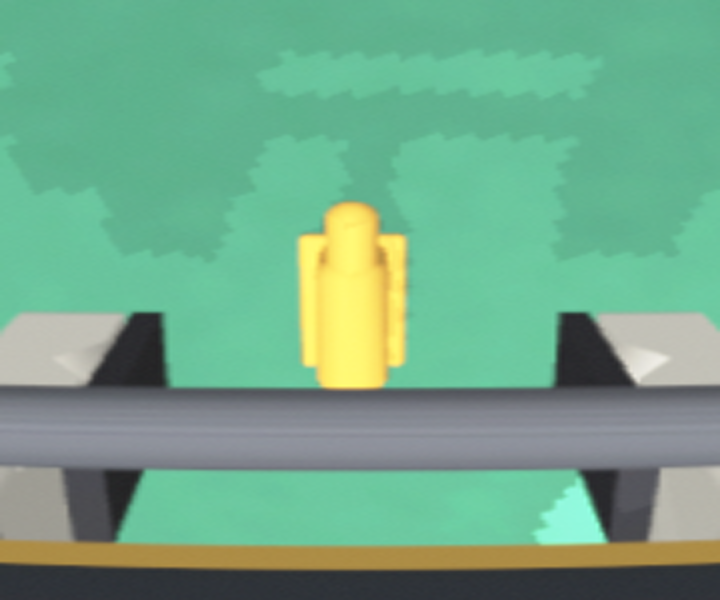

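```bash
python3 - <<'E'
from look import *
im,c=load("w24"); p,r=tool(dict(tool_pos=c["p"],orientation=c["a"]))
f=lambda uv,z:(r.inv().apply(back(np.array(uv)/[4,2.5]+[230,150],z,c,"wrist")[0]-p)*1000)
print("tip 26",f((352,202),.017)); print("foot 15",f((299,236),.003),f((407,236),.003),f((303,366),.003),f((405,366),.003)); print("bar 14",f((352,274),.02))
E
```

```text
tip 26 [27.2802 -0.7042 14.4247]
foot 15 [16.4605 -7.695  28.4257] [16.4587  6.3779 28.4234] [-13.1619  -7.5366  28.4252] [-13.1582   6.3993  28.4229]
bar 14 [13.8103 -0.7114 11.4245]
```

>>> step_arm:
  plan: "4.5 0.13 -0.06 0.8 0 0 0; 4.5 0 0 0.8 0 0 0; 4.5 0 0 0.5 0 0 0; 4.5 0 0 0.3 0 0 0; 3 0 0 0 0 0 0; 0.5 0 0 0 0 0 0; 0.5 0 0 0 0 0 0; 0.5 0 0 0 0 0 0; 0.5 0 0 0 0 0 0; 0.5 0 0 0 0 0 0; 0.5 0 0 0 0 0 0; 0.5 0 0 0 0 0 0"

```text
clock: 30.2
tool_pos: [0.4582, -0.3471, 0.0075]
orientation: [-180.0, 0.0, 160.8]
force: [0.7, 0.2, 1.0]
opening: 0.0087
```

>>> step_arm:
  plan: "0.5 0 0 0 0 0 0; 0.5 0 0 0 0 0 0"

```text
clock: 30.37
tool_pos: [0.4583, -0.3471, 0.0075]
orientation: [-180.0, 0.0, 160.8]
force: [-0.9, 1.0, 2.3]
opening: 0.0084
```

```bash
python3 look.py wrist w25; python3 -c "
from look import *
im,c=load('w25');cv2.imwrite('pics/w25z.png',cv2.resize(im[150:390,230:410],None,fx=4,fy=2.5,interpolation=cv2.INTER_CUBIC))"
```

```text
30.3667 [ 0.4583 -0.3471  0.0075] [-179.9968    0.0234  160.8288] 0.008448128103405367 [-0.9482  0.9928  2.327 ]
```

View pics/w25z.png

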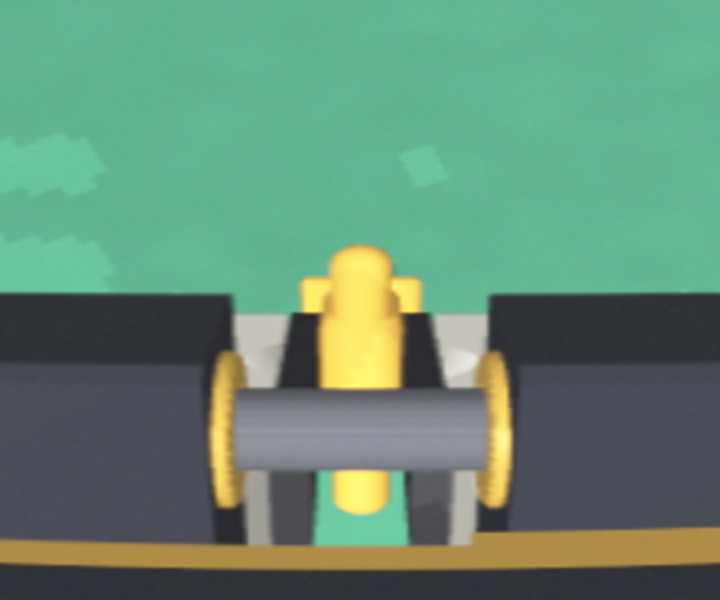

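>>> step_arm:
  plan: "0.5 0 0 -0.3 0 0 0; 0.5 0 0 -0.7 0 0 0; 0.5 0 0 -1.5 0 0 0; 0.5 0 0 -2.5 0 0 0; 0.5 0 0 -2.5 0 0 0; 0.5 0 0 -1.5 0 0 0; 0.5 0 0 -0.5 0 0 0; 0.5 0 0 0 0 0 0"

```text
clock: 31.08
tool_pos: [0.4589, -0.3473, 0.104]
orientation: [180.0, 0.2, 160.8]
force: [-0.0, -0.3, -1.3]
opening: 0.0088
```

```bash
cat >> fit.py <<'E'
def sc(lx,ly): return np.minimum(box(lx,ly,0,0,.015,.007),box(lx,ly,0,0,.026,.003))
E
python3 - <<'E'
from fit import *
from plant import telemetry
im,c=load("w25"); p,r=tool(dict(tool_pos=c["p"],orientation=c["a"]))
f=lambda uv,z:(r.inv().apply(back(np.array(uv)/[4,2.5]+[230,150],z,c,"wrist")[0]-p)*1000)
print("tip 26",f((361,244),.017),f((361,514),.017)); print("foot 15",f((301,278),.003),f((421,278),.003))
print(mount("w22",sc,[635,-295,180],hw=.045)); print(mount("w19",sc,[635,-295,180],hw=.045))
o=telemetry.get_obs(); print(o["tool_pos"],o["opening"]); go(o,[.70,-.295,.1],180)
E
```

```text
tip 26 [26.1594  0.3421 -9.5068] [-26.8328   0.3513  -9.4851]
foot 15 [15.425  -6.5468  4.498 ] [15.421   7.2629  4.4972]
(array([ 636.0744, -297.1608,  183.7829]), np.float64(0.01048024342576511))
(array([ 636.0814, -297.1057,  183.8502]), np.float64(0.010416578511702884))
[ 0.4589 -0.3473  0.104 ] 0.00879251556418228
turn z -19.18 (alt 160.82) shift cm [-24.1092   5.2329   0.4018] tilt err [0.0008 0.1806 0.    ]
```

>>> step_arm:
  plan: "0.5 0 0 0 0 0 -5.8; 0.5 0 0 0 0 0 -5.8; 0.5 0 0 0 0 0 -5.7; 0.5 0 0 0 0 0 -5.7; 0.5 -3.5 0.6 0 0 0 0; 0.5 -3.5 0.6 0 0 0 0; 0.5 -3.5 0.6 0 0 0 0; 0.5 -3.5 0.6 0 0 0 0; 0.5 -3.5 0.6 0 0 0 0; 0.5 -3.5 0.6 0 0 0 0; 0.5 -3.3 0.6 0 0 0 0; 0.5 0 0 0 0 0 0"

```text
clock: 32.08
tool_pos: [0.7019, -0.2868, 0.0988]
orientation: [180.0, -0.1, -176.0]
force: [-0.7, -0.1, -1.2]
opening: 0.0086
```

```bash
python3 look.py wrist w26; python3 - <<'E'
from fit import *
from plant import telemetry
print(mount("w26",sc,[636,-297,183.8],hw=.045,save="pics/w26r.png"))
go(telemetry.get_obs(),[.636,-.297,.06],183.8)
E
```

```text
32.0833 [ 0.7019 -0.2868  0.0988] [ 179.9936   -0.092  -176.0193] 0.00857061697205395 [-0.6721 -0.0623 -1.173 ]
(array([ 636.2234, -297.3104,  183.8136]), np.float64(0.008370273238162352))
turn z 0.13 (alt -179.87) shift cm [ 6.3809 -0.5447  3.8701] tilt err [ 0.0572 -0.1756 -0.0001]
```

View pics/w26.png

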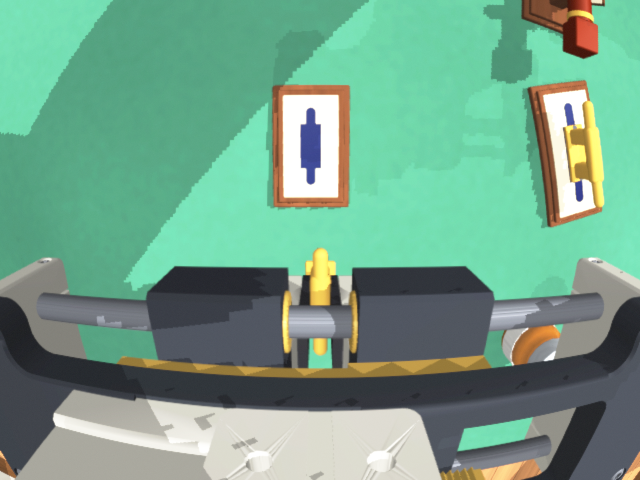

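View pics/w26r.png

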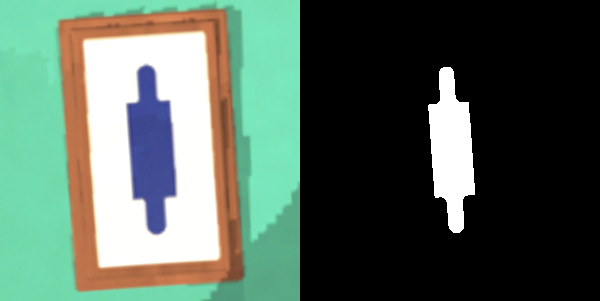

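>>> step_arm:
  plan: "0.5 2.1 -0.2 0 0 0 0; 0.5 2.1 -0.2 0.5 0 0 0; 0.5 2.1 -0.17 1 0 0 0; 0.5 0 0 1.5 0 0 0; 0.5 0 0 1.5 0 0 0; 0.5 0 0 1 0 0 0; 0.5 0 0 0.5 0 0 0; 0.5 0 0 0 0 0 0; 0.5 0 0 0 0 0 0; 0.5 0 0 0 0 0 0"

```text
clock: 32.97
tool_pos: [0.6358, -0.299, 0.0428]
orientation: [-180.0, 0.0, -176.2]
force: [-0.1, -0.9, -0.9]
opening: 0.0086
```

```bash
python3 look.py wrist w27; python3 - <<'E'
from fit import *
from plant import telemetry
go(telemetry.get_obs(),[.6362,-.2973,.0175],183.8)
im,c=load("w27"); cv2.imwrite('pics/w27z.png',cv2.resize(im[150:390,230:410],None,fx=4,fy=2.5,interpolation=cv2.INTER_CUBIC))
E
```

```text
32.9667 [ 0.6358 -0.299   0.0428] [-179.9777    0.044  -176.1647] 0.008615177801212525 [-0.1355 -0.8696 -0.8836]
turn z 0.03 (alt -179.97) shift cm [-0.0416  0.1619  2.5513] tilt err [-0.0234  0.0638 -0.    ]
```

View pics/w27z.png

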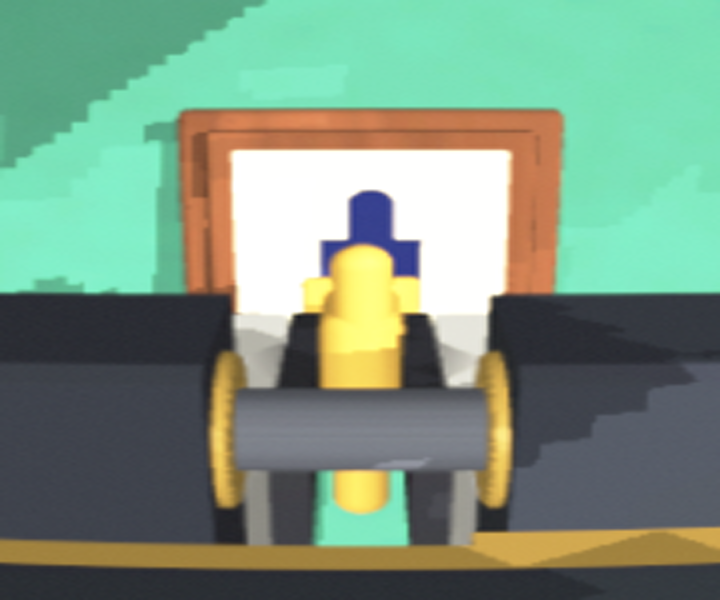

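```bash
python3 - <<'E'
from fit import *
im,c=load("w27"); p,r=tool(dict(tool_pos=c["p"],orientation=c["a"]))
f=lambda uv,z:(r.inv().apply(back(np.array(uv)/[4,2.5]+[230,150],z,c,"wrist")[0]-p)*1000)
zp=p[2]-.0075
print("out tip",f((371,190),.01),"L",f((321,241),.01),"R",f((420,241),.01))
print("foot",f((302,279),zp+.003),f((420,279),zp+.003),"tip",f((362,244),zp+.017))
E
```

```text
out tip [25.1836  1.9224 32.828 ] L [13.9872 -4.7348 32.8392] R [13.985   8.4897 32.8341]
foot [15.0744 -6.2089  4.4908] [15.0735  7.3753  4.4855] tip [26.0049  0.6738 -9.5202]
```

>>> step_arm:
  plan: "0.5 -0.06 0.14 0.7 0 0 0; 0.5 0 0 0.7 0 0 0; 0.5 0 0 0.4 0 0 0; 0.5 0 0 0.2 0 0 0; 0.5 0 0 0.1 0 0 0; 0.5 0 0 0 0 0 0; 0.5 0 0 0 0 0 0; 0.5 0 0 0 0 0 0"

```text
clock: 33.68
tool_pos: [0.636, -0.2975, 0.0215]
orientation: [-180.0, 0.0, -176.2]
force: [0.7, -0.9, -0.1]
opening: 0.0087
```

```bash
python3 look.py wrist w28; python3 - <<'E'
from fit import *
from plant import telemetry
go(telemetry.get_obs(),[.6362,-.2973,.0175],183.8)
im,c=load("w28"); cv2.imwrite('pics/w28z.png',cv2.resize(im[150:390,230:410],None,fx=4,fy=2.5,interpolation=cv2.INTER_CUBIC))
E
```

```text
33.6833 [ 0.636  -0.2975  0.0215] [-179.9905    0.0213 -176.1761] 0.008661876174721111 [ 0.7455 -0.9231 -0.1304]
turn z 0.02 (alt -179.98) shift cm [-0.0232  0.0146  0.4036] tilt err [-0.008   0.0251 -0.    ]
```

View pics/w28z.png

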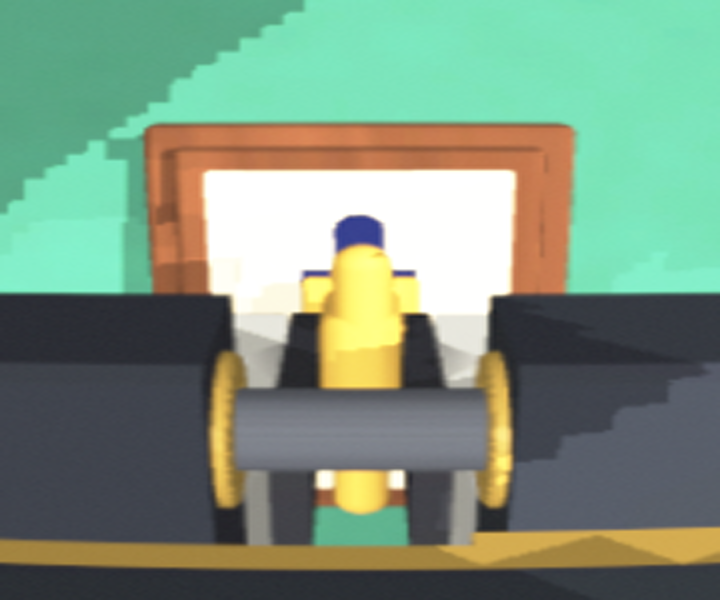

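>>> step_arm:
  plan: "0.5 -0.02 0 0.15 0 0 0; 0.5 0 0 0.1 0 0 0; 0.5 0 0 0.08 0 0 0; 0.5 0 0 0.05 0 0 0; 0.5 0 0 0 0 0 0; 0.5 0 0 0 0 0 0"

```text
clock: 34.23
tool_pos: [0.6359, -0.2974, 0.0175]
orientation: [180.0, -0.0, -176.2]
force: [0.5, -0.9, 0.3]
opening: 0.0088
```

>>> step_arm:
  plan: "0.5 0 0 0.04 0 0 0; 0.5 0 0 0.03 0 0 0; 0.5 0 0 0 0 0 0; 0.5 0 0 0 0 0 0"

```text
clock: 34.57
tool_pos: [0.6359, -0.2974, 0.0175]
orientation: [-180.0, 0.0, -176.2]
force: [-3.4, 2.7, 6.0]
opening: 0.0086
```

Contact (6 N). Release and retreat.

>>> step_arm:
  plan: "1.3 0 0 0 0 0 0; 2.2 0 0 0 0 0 0; 3 0 0 0 0 0 0; 4 0 0 0 0 0 0; 4 0 0 0 0 0 0; 4 0 0 0 0 0 0; 4 0 0 -1 0 0 0; 4 0 0 -2 0 0 0; 4 0 0 -3 0 0 0; 5 -2 0 -3 0 0 0; 5 -1.5 0 0 0 0 0; 5 0 0 0 0 0 0"

```text
clock: 35.57
tool_pos: [0.6748, -0.2954, 0.1107]
orientation: [-179.9, 0.4, -176.1]
force: [-0.0, -0.1, -1.6]
opening: 0.049
```

```bash
python3 look.py wrist w29; python3 - <<'E'
from h import *
from plant import telemetry
go(telemetry.get_obs(),[.55,-.5,.2],183.8)
E
```

```text
35.5667 [ 0.6748 -0.2954  0.1107] [-179.8679    0.3589 -176.1147] 0.04897485972828286 [-0.0233 -0.1016 -1.5661]
turn z 0.05 (alt -179.95) shift cm [ 13.5853 -19.6438  -9.1311] tilt err [-0.0427  0.1643 -0.0001]
```

View pics/w29.png

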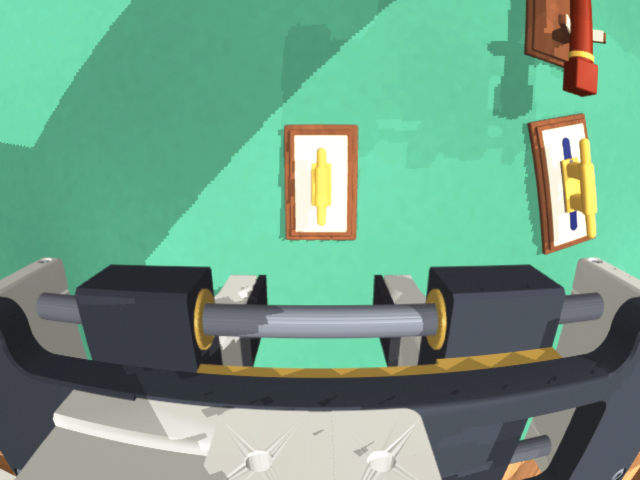

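>>> step_arm:
  plan: "5 0 0 -2 0 0 0; 5 1 -2 -2 0 0 0; 5 1.5 -2.5 -2 0 0 0; 5 1.5 -2.5 -2 0 0 0; 5 1.5 -2.5 -1 0 0 0; 5 1.5 -2.5 0 0 0 0; 5 1.5 -2.5 0 0 0 0; 5 1.5 -2.5 0 0 0 0; 5 1.5 -2.5 0 0 0 0; 5 0 0 0 0 0 0; 5 0 0 0 0 0 0"

```text
clock: 36.53
tool_pos: [0.5672, -0.4986, 0.1963]
orientation: [179.9, -0.1, -176.4]
force: [-0.1, 0.0, -0.5]
opening: 0.0505
```

```bash
python3 look.py top t30; python3 look.py scene s30; python3 - <<'E'
from look import *
im,c=load("t30"); cv2.imwrite("pics/t30z.png",cv2.resize(im[110:340,220:500],None,fx=2.8,fy=2.6,interpolation=cv2.INTER_CUBIC))
im,c=load("s30"); cv2.imwrite("pics/s30z.png",cv2.resize(im[150:300,190:430],None,fx=3.3,fy=3.3,interpolation=cv2.INTER_CUBIC))
for t,b in (("w29",(250,110,390,250)),("w22",(260,95,385,270))):
    im,c=load(t); cv2.imwrite(f"pics/{t}z.png",cv2.resize(im[b[1]:b[3],b[0]:b[2]],None,fx=4,fy=4,interpolation=cv2.INTER_CUBIC)[:600])
E
```

```text
36.5333 [ 0.5672 -0.4986  0.1963] [ 179.9499   -0.0643 -176.352 ] 0.050488617630752824 [-0.1448  0.0165 -0.5496]
36.5833 [ 0.568  -0.4976  0.1963] [ 179.9535   -0.0514 -176.2725] 0.05025245745058641 [-0.9638 -0.6494  0.5315]
```

View pics/t30z.png

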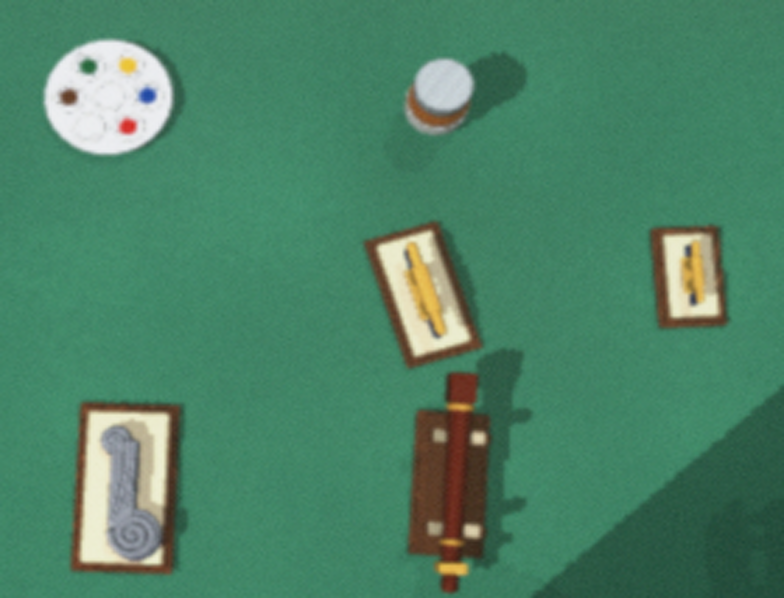

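View pics/s30z.png

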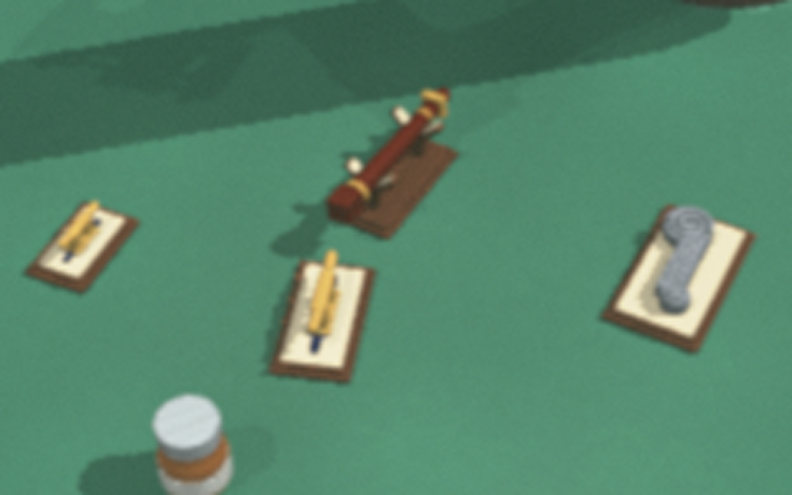

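View pics/w29z.png

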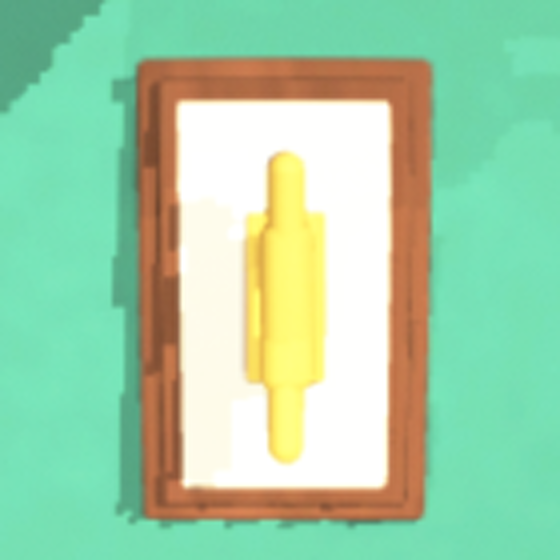

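View pics/w22z.png

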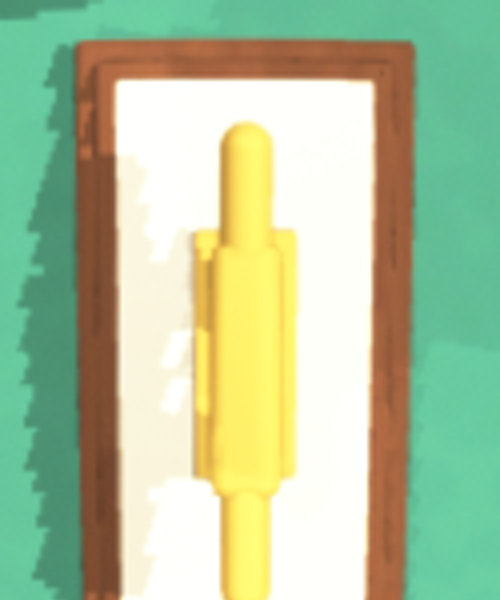

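```bash
python3 - <<'E'
from fit import *
im,c=load("w29"); w=back(np.array([(246,213),(325,213),(246,384),(323,384)])/4+[250,110],.013,c,"wrist"); a=w[:2].mean(0);b=w[2:].mean(0); print("small",w.mean(0),np.degrees(np.arctan2(*(a-b)[1::-1]))%360)
im,c=load("w22"); w=back(np.array([(195,231),(297,231),(195,480),(296,480)])/4+[260,95],.014,c,"wrist"); a=w[:2].mean(0);b=w[2:].mean(0); print("large",w.mean(0),np.degrees(np.arctan2(*(a-b)[1::-1]))%360)
a=cv2.imread("pics/top0.png");b=cv2.imread("pics/t30.png")
for n,(x,y,X,Y) in {"palette":(225,115,295,180),"jar":(360,125,392,168)}.items():
    s,_=cv2.phaseCorrelate(cv2.cvtColor(a[y:Y,x:X],cv2.COLOR_BGR2GRAY).astype(np.float32),cv2.cvtColor(b[y:Y,x:X],cv2.COLOR_BGR2GRAY).astype(np.float32)); print(n,s,np.abs(a[y:Y,x:X].astype(int)-b[y:Y,x:X]).mean())
# figurehead: mask fit w15
im,c=load("w15"); bb=(.38,.52,.06,.20); mm=.35
r=rectify(im,c,"wrist",*bb,.026,mm); cv2.imwrite("pics/w15r.png",r); h=cv2.cvtColor(r,cv2.COLOR_BGR2HSV); print(((h[...,0]>105)&(h[...,0]<135)&(h[...,1]>100)).sum())
m=((h[...,2]<236)&(h[...,1]<60)).astype(np.uint8); n,lab,st,ce=cv2.connectedComponentsWithStats(m); k=1+np.argmax(st[1:,4]); m=cv2.morphologyEx((lab==k).astype(np.uint8),cv2.MORPH_CLOSE,np.ones((9,9),np.uint8))
print(fit(m.astype(float),*bb,mm,fig,[451,129,180]))
E
```

```text
small [ 0.6363 -0.2969  0.013 ] 183.57805595161682
large [ 0.6158 -0.0923  0.014 ] 198.69883959145764
palette (0.0399736399780366, 0.015875107221205553) 2.19032967032967
jar (-0.06306373996868331, 0.5079398841009706) 2.482073643410853
14
(array([450.9839, 128.6341, 179.764 ]), np.float64(0.032873640755594714))
```

```bash
python3 - <<'E'
import cv2,numpy as np
a=cv2.imread("pics/top0.png");b=cv2.imread("pics/t30.png")
T=cv2.resize(a[132:162,364:392],None,fx=8,fy=8,interpolation=cv2.INTER_CUBIC); S=cv2.resize(b[128:166,360:396],None,fx=8,fy=8,interpolation=cv2.INTER_CUBIC)
r=cv2.matchTemplate(S,T,cv2.TM_CCOEFF_NORMED); _,v,_,l=cv2.minMaxLoc(r); print(v,np.array(l)/8-4)
from plant import workorder
workorder.close_job()
E
```

```text
0.9989210963249207 [0. 0.]
the job is handed in; nothing more can be done
```

All four pieces are on their mounts, placed in the order asked, and the job was handed in at about 36.6 s of the 112 s allowed. Each piece was lowered in steps of 1 mm or less until the wrist felt about 6–10 N, then released.

Last checks from the camera images:

| Piece | What the check showed |
|---|---|
| Bowsprit | Seated in both forks. Just before lowering, the cap was within about 0.2 mm of midway along its length. |
| Figurehead | Flat, big scroll on big scroll. Measured at (451.0, 128.6) mm, 179.8°, against the outline at (450.8, 128.7) mm, 179.8°. The fit was coarser than for the outline because the pewter is hard to tell from the felt. |
| Large cleat | Upright. Foot at (615.8, −92.3) mm, 198.7°, against the outline at (615.9, −92.9) mm, 198.7°. |
| Small cleat | Upright. Foot at (636.3, −296.9) mm, 183.6°, against the outline at (636.2, −297.3) mm, 183.8°. |

The palette and the jar have not moved. One image check suggested a half-pixel (about 1 mm) shift of the jar. A second template match showed none, and the arm never went near it.

No check failed. The gripper was about 0.2 m above the table and clear of everything when I handed in.

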